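Balance-check printed rotor arms on the knife edge

TASK

Lay every rotor arm on the bench across the knife edge of the balance stand, the edge in the notch under its hub and nothing holding it, then press the pedal down to its stop and hold it there for about two seconds so that the rests drop and you can see which arms stay level and which tip over. Let the pedal come right up again, then lay the arms that stayed level in the green tray and those that tipped in the red tray, flat on the tray floor and side by side. Leave everything else on the bench where it is.

Things in the scene. Friction and masses are not known exactly. Their poses are not given: they have to be found in the camera images.
- rotor_1: Rotor arm, printed, orange, one of up to five that look exactly alike (absent ones read None). 182 mm long in x, a hub mid-arm, a black round pod 34 mm across hanging at each end, its axis 74 mm from the middle. Origin: apex of the V notch across the hub's underside, exactly mid-arm; x along the arm, y across, z up. Pod bottoms 28 mm below the origin: on a table it stands 28 mm up. 130 g.
- rotor_2: Rotor arm, same look, sizes and origin as rotor_1. The hub is 22 mm wide in y (grip it here), 28 mm long in x, from 6 mm below to 34 mm above the origin. The blade from hub to pods is 16 mm wide, 2 to 10 mm above the origin. Notch: runs right through along y, 14 mm wide at the mouth, 6 mm deep.
- rotor_3: Rotor arm, as rotor_1. Some arms are faulty: one pod is heavier than the other, the centre of mass about 15 mm off the middle along x. Nothing shows it but the balance test. Either way round on the edge or in a tray is equally good.
- rotor_4: Rotor arm, as rotor_1.
- rotor_5: Rotor arm, as rotor_1.
- edge_mid (a point): middle of the top of the stand's steel knife edge (rounded, 4 mm thick), 75 mm above the table. The edge runs along this point's y, 135 mm each way; x points away from the robot's side, z up. Room for four arms across it, e.g. at -99, -33, 33, 99 mm along y. An arm lies along the point's x, the edge in its notch; its origin is then level with this point.
- stand: balance stand, fixed, base 200 x 290 mm, origin under its middle, axes as edge_mid. Two yellow rest bars along y, 38 mm either side of the edge, 8 mm wide, keep arms within 3 degrees of level. Pressing the pedal drops them 11 mm: a faulty arm tips about 0.3 rad, a good one stays level. When the pedal comes up they lift the arms level again. Blue end plates at y = +-140 mm, 58 mm high.
- pedal (a joint): the stand's hinged spring pedal, rad: 0 up, 0.3 fully down at its stop. The spring returns it; about 5 N at the pad starts it, 12 N reaches the stop. The hinge axis is parallel to the edge.
- pedal_pad (a point): point on top of the pedal's black rubber pad, where to press; moves with the pedal. The pad, 66 mm wide in y and 50 mm long, is on the robot's side of the stand. Pressed to the stop, this point goes down about 26 mm, to about 24 mm above the table, and about 7 mm towards the robot.
- pass_tray: green tray, fixed, 165 mm in its x, 226 mm in its y (the long side), walls 4 mm thick and 22 mm high, floor 4 mm thick. Origin: centre of its underside, on the table; z up. Arms lie in it along y, up to two side by side, 70 mm apart in x.
- reject_tray: red tray, fixed, 165 mm in its x, 226 mm in its y (the long side), walls 4 mm thick and 22 mm high, floor 4 mm thick. Origin: centre of its underside, on the table; z up. Arms lie in it along y, up to two side by side, 70 mm apart in x.
- tape: bystander, leave alone: blue tape ring, 64 mm across, 22 mm high
- glue: bystander, leave alone: yellow glue bottle, 52 mm diameter, 130 mm high, beyond the trays on the left
- driver: bystander, leave alone: screwdriver lying along x, beyond the arms on the right
There are look-alikes about, which are no part of the job. Leave any grey look-alike of the rotor_2 alone.

How it is judged:
On the way, in this order (a step that is already met when the one before it is completed fails the run):
1. every arm lies across the knife edge, the edge in its notch, level and released (x of rotor_1 in the frame of edge_mid between -0.006 and 0.006 m and y of rotor_1 in the frame of edge_mid between -0.125 and 0.125 m and z of rotor_1 in the frame of edge_mid between -0.004 and 0.005 m and contact force between each of rotor_1, rotor_2, rotor_3, rotor_4, rotor_5 and the fingers below 0.05 N and angle between each of rotor_1, rotor_2, rotor_3, rotor_4, rotor_5's own z axis and vertical below 0.12 rad and x of rotor_2 in the frame of edge_mid between -0.006 and 0.006 m and y of rotor_2 in the frame of edge_mid between -0.125 and 0.125 m and z of rotor_2 in the frame of edge_mid between -0.004 and 0.005 m and x of rotor_3 in the frame of edge_mid between -0.006 and 0.006 m and y of rotor_3 in the frame of edge_mid between -0.125 and 0.125 m and z of rotor_3 in the frame of edge_mid between -0.004 and 0.005 m and x of rotor_4 in the frame of edge_mid between -0.006 and 0.006 m and y of rotor_4 in the frame of edge_mid between -0.125 and 0.125 m and z of rotor_4 in the frame of edge_mid between -0.004 and 0.005 m and x of rotor_5 in the frame of edge_mid between -0.006 and 0.006 m and y of rotor_5 in the frame of edge_mid between -0.125 and 0.125 m and z of rotor_5 in the frame of edge_mid between -0.004 and 0.005 m), for 0.3 s.
2. the pedal is held at its stop with all the arms free on the edge: balanced ones level, the others tipped (value of joint pedal above 0.27 rad and x of rotor_1 in the frame of edge_mid between -0.006 and 0.006 m and y of rotor_1 in the frame of edge_mid between -0.125 and 0.125 m and z of rotor_1 in the frame of edge_mid between -0.004 and 0.005 m and contact force between each of rotor_1, rotor_2, rotor_3, rotor_4, rotor_5 and the fingers below 0.05 N and x of rotor_2 in the frame of edge_mid between -0.006 and 0.006 m and y of rotor_2 in the frame of edge_mid between -0.125 and 0.125 m and z of rotor_2 in the frame of edge_mid between -0.004 and 0.005 m and x of rotor_3 in the frame of edge_mid between -0.006 and 0.006 m and y of rotor_3 in the frame of edge_mid between -0.125 and 0.125 m and z of rotor_3 in the frame of edge_mid between -0.004 and 0.005 m and x of rotor_4 in the frame of edge_mid between -0.006 and 0.006 m and y of rotor_4 in the frame of edge_mid between -0.125 and 0.125 m and z of rotor_4 in the frame of edge_mid between -0.004 and 0.005 m and x of rotor_5 in the frame of edge_mid between -0.006 and 0.006 m and y of rotor_5 in the frame of edge_mid between -0.125 and 0.125 m and z of rotor_5 in the frame of edge_mid between -0.004 and 0.005 m and angle between each of rotor_1, rotor_3, rotor_4's own z axis and vertical below 0.12 rad and angle between each of rotor_2, rotor_5's own z axis and vertical above 0.17 rad), for 0.3 s.
3. the pedal is up again (value of joint pedal below 0.03 rad), for 0.1 s.
At the end, for the whole second after the job is handed in: Balanced arms in the green tray, unbalanced ones in the red, upright on the tray floor (origin within 68 mm of the tray's centre in x, 50 mm in y, at most 8 mm above resting height, tilt below 0.15 rad), released; pedal up (below 0.03 rad) (x of rotor_1 in the frame of pass_tray between -0.068 and 0.068 m and y of rotor_1 in the frame of pass_tray between -0.05 and 0.05 m and z of rotor_1 in the frame of pass_tray between 0.026 and 0.04 m and angle between each of rotor_1, rotor_3, rotor_4, rotor_2, rotor_5's own z axis and vertical below 0.15 rad and contact force between each of rotor_1, rotor_3, rotor_4, rotor_2, rotor_5 and the fingers below 0.05 N and x of rotor_3 in the frame of pass_tray between -0.068 and 0.068 m and y of rotor_3 in the frame of pass_tray between -0.05 and 0.05 m and z of rotor_3 in the frame of pass_tray between 0.026 and 0.04 m and x of rotor_4 in the frame of pass_tray between -0.068 and 0.068 m and y of rotor_4 in the frame of pass_tray between -0.05 and 0.05 m and z of rotor_4 in the frame of pass_tray between 0.026 and 0.04 m and x of rotor_2 in the frame of reject_tray between -0.068 and 0.068 m and y of rotor_2 in the frame of reject_tray between -0.05 and 0.05 m and z of rotor_2 in the frame of reject_tray between 0.026 and 0.04 m and x of rotor_5 in the frame of reject_tray between -0.068 and 0.068 m and y of rotor_5 in the frame of reject_tray between -0.05 and 0.05 m and z of rotor_5 in the frame of reject_tray between 0.026 and 0.04 m and value of joint pedal below 0.03 rad); the robot touches nothing.
It fails at once if the tape ring, glue bottle or screwdriver is moved more than 40 mm (distance of any of tape, glue, driver from where it was at the start of the episode above 0.04 m).
Of rotor_1, rotor_3, rotor_4 only 2 to 2 are there at a start; the rules pass over those that are not, and their reading is None.
Of rotor_2, rotor_5 only 1 to 2 are there at a start; the rules pass over those that are not, and their reading is None.
At some moment in a run one of rotor_1, rotor_2, rotor_3, rotor_4, rotor_5 may be knocked a few centimetres aside while the robot is not near it.
Once in a run the grip may slacken for a moment while it holds something.
It also fails if it takes over 210 s, if anything falls off the work surface, if the arm or the gripper's body presses on something with over 40 N, if the wrist force passes 120 N, or if a joint passes its speed limit or range.

ROBOT

A 6-joint arm with a two-finger parallel gripper is mounted at the origin on the work surface. World frame = base frame: x ahead of the robot, y to its left, z up, the work surface at z = 0. Lengths are in m, angles in rad, forces in N, time in s.
With the tool pointing down it reaches from about 0.375 to 0.9 m from the base axis. Payload 3.1 kg.
Tool frame: the origin (TCP) lies at the centre of the arm's flange, where the gripper is bolted on; the fingertips stand robot.tip_extent ahead of it and the grasp point (between the pads) lies 164 mm ahead of it (robot.tip_extent is the distance from the TCP to the fingertips, in m); z points along the fingers, y is the line along which they close (so a half turn about z gives the same grasp; the last joint's range is limited). The gripper opens to 87 mm and grips with 3 to 60 N. Pads are 19 mm wide; open, the fingers measure 117 mm over their backs; the gripper's body (75 mm by 190 mm) begins 51 mm behind the grasp point.
Start: joints at [0.96, 0.527, 1.433, -0, 1.181, -0.178], TCP at [0.262, 0.567, 0.405] pointing down, gripper open.
Joint ranges: [-3.08, 3.08], [-0.75, 2.2], [0.22, 2.44], [-1.43, 4.57], [0, 2.65], [-2.85, 2.85]. Speed limits (rad/s): [2.79, 2.79, 3.14, 3.14, 3.14, 3.14].

INTERFACE

Orientations are given as a unit quaternion [x, y, z, w].
In Python, from rig import get_obs, camera, hand_in, cut_out, robot gives the robot as it stands.
- The arm moves only by the tool step_arm, never from a script. Its argument "rows" is a list of rows, each a list of 6 numbers: the shift along the world's x, y, z in m, then the turn, a rotation vector about the world's x, y, z in degrees. A call has 1 to 12 rows; each row shifts and turns the commanded pose from where the row before left it; what a row does not reach is not made up. A row lasts 1/8 s, in which the tool goes at most 62.5 mm and 10.7 degrees, less where a joint would pass 70% of its speed; a pose out of reach is approached as far as the arm can. A call is refused whole if a number of a shift passes 0.0625 or a number of a turn 10.7, either way. A call with a gripper value outside its range is refused whole. "jaw" is the finger opening in m, from 0 to 0.087, set as the call begins (left out, the last holds). The fingers move at their own pace and stop on an object; "squeeze" is the grip in N (left out, the last holds). Time passes only in rows, so rows that do not move let the fingers close. It gives the time, the measured TCP pose, the force, the opening and the grip force at its end, in the units of the state.
- get_obs(): the state, without advancing time (a new reading comes with each control period).
- camera(name): name is "scene" or "top" or "wrist"; returns a dict with "pixels" (400x640x3 uint8, blue, green, red), "depth" (400x640 float32, m along the optical axis (not along the pixel's ray), 0 where there is no reading), "fov_y" (degrees; the focal length in pixels is half the picture's height over the tangent of half this angle, whatever the lens; pixels are square), "cx", "cy" (the principal point, pixels), "extrinsics" (4x4, takes a point from camera to world coordinates); the wrist camera has in their place "mount" (4x4, takes a point from camera to tool coordinates, whose origin is the TCP and whose axes are the flange's). Camera axes: x right, y up, looking along -z (the intrinsics and any distortion apply to the point x, -y, -z); pixel columns grow to the right and rows downward; lengths in m; the calibration is good to about 2 mm. The wrist camera is an equidistant fisheye: a pixel r from the principal point sees the ray r / f radians off the axis. A picture is of the moment at which its call begins: read the wrist's pose just before it.
- hand_in(): hands the job in; it is judged then, once.
Trained networks look in the newest picture that a camera, given by its name, has taken for a name from the list of things; names that differ only in an ending like _2 or _b are one class to them, and where a whole thing is asked for, a point or a joint stands for the part that bears it (a point fixed in the world has none). Each returns a list of dicts, best first, with "confidence" (0 to 1); they miss things now and then, are a little off and sometimes report something else, mostly with a low value. They report only what shows in the picture. A call takes as long as a camera call. They do not tell look-alikes from the thing itself.
- cut_out(label, camera): "region" (400x640 bool, what is visible of it) and "extent" ([centre column, centre row, width, height] in pixels, round what is visible of it).
The state is a dict: "time": time; "q": joint angles; "joint_velocities": joint speeds; "joint_torque": joint torques, N m; "position": TCP position; "tool_rot": TCP orientation; "ft_force": force on the tool from outside, world axes, zero at the start; "moment": the same for the moment, N m; "grip_width": finger opening in m; "grip_force": force on a finger pad.
Only numpy, scipy, OpenCV 4.12 (cv2) and the standard library are available. Lean on these libraries where they do the work, as an engineer would, in place of code of your own. Each camera call takes 0.05 s, during which the arm holds its last target. There are 200 camera calls.

## Working session

There is one attempt and no reset: what is moved stays moved. The work goes in short steps, Python scripts to look and compute and a tool call to move; the robot and the scene stay as the last step left them, time stands still between calls to the robot, and variables do not carry over. Pictures are saved under pics/ and viewed, at most 14 in all, crops included, and the job is handed in when it is done.

Besides the shell and the picture viewer there is one more tool, called after ">>>" as name([rows], argument=value, ...), one row to a line, values as JSON. step_arm: Moves the arm, as the interface text tells. Its arguments: {"type":"object","properties":{"rows":{"type":"array"},"jaw":{"type":"number"},"squeeze":{"type":"number"}},"required":["rows"]}

```bash
ls; mkdir -p pics; cat > h.py <<'E'
import numpy as np, cv2
from scipy.spatial.transform import Rotation as R
from rig import get_obs, camera, hand_in, cut_out, robot
def world(c):
    """HxWx3 world points for scene/top camera"""
    H,W=c['depth'].shape; f=H/2/np.tan(np.radians(c['fov_y'])/2)
    v,u=np.mgrid[0:H,0:W]; d=c['depth']
    P=np.stack([(u-c['cx'])/f*d,-(v-c['cy'])/f*d,-d],-1)
    E=np.array(c['extrinsics']); return P@E[:3,:3].T+E[:3,3]
E
python3 - <<'E'
from h import *
o=get_obs();print(o, robot.tip_extent)
for n in ('top','scene'):
    c=camera(n);cv2.imwrite(f'pics/{n}0.png',c['pixels']);P=world(c)
    print(n,np.round(c['extrinsics'],3).tolist(),c['fov_y'],{k:v for k,v in c.items() if k not in('pixels','depth','extrinsics')})
    for l in ('rotor_1','stand','pedal_pad','pass_tray','reject_tray','tape','glue','driver'):
        for r in cut_out(l,n):
            m=r['region']&(c['depth']>0); p=P[m]
            print(l,round(r['confidence'],2),np.round(r['extent']),np.round(np.median(p,0),3),np.round(np.percentile(p,[2,98],0),3).tolist(), c['pixels'][m].mean(0).round())
E
```

```text
pics
{'time': 0.0, 'q': array([ 9.59461766e-01,  5.28443377e-01,  1.43389058e+00,  8.95497370e-06,
        1.18139334e+00, -1.78501168e-01]), 'joint_velocities': array([ 0.00113641,  0.00028733, -0.00046047, -0.00035511, -0.00065653,
       -0.00156848]), 'joint_torque': array([ 2.01700765e-03, -4.40038991e+01, -1.76599270e+01,  6.34443923e-02,
        5.81768516e-02, -1.54191043e-04]), 'position': array([0.26192617, 0.5670907 , 0.40378895]), 'tool_rot': array([ 2.14732835e-01,  9.76672243e-01, -9.83571638e-04, -4.14453572e-04]), 'ft_force': array([-0.4878844 ,  0.52954776,  0.07269508]), 'moment': array([-0.02515586, -0.00492388,  0.00785951]), 'grip_force': 0.0, 'grip_width': 0.08682616945901929} 0.1822
top [[0.008, 0.99, -0.143, 0.246], [-1.0, 0.007, -0.005, 0.014], [-0.004, 0.143, 0.99, 1.437], [0.0, 0.0, 0.0, 1.0]] 42.65251474190456 {'fov_y': 42.65251474190456, 'cx': 310.5659207315714, 'cy': 194.59361503705398}
rotor_1 0.96 [436. 135.  21.  68.] [ 0.615 -0.328  0.037] [[0.532, -0.347, 0.003], [0.706, -0.31, 0.065]] [ 54.  91. 145.]
rotor_1 0.95 [398. 139.  15.  67.] [ 0.611 -0.2
[... 2958 characters left out ...]
 [352. 218.  21.  18.] [0.424 0.113 0.014] [[0.391, 0.083, -0.003], [0.449, 0.141, 0.022]] [146.  79.  52.]
tape 0.46 [292. 267. 122.  98.] [0.687 0.005 0.008] [[0.505, -0.134, 0.003], [0.774, 0.143, 0.075]] [161. 165. 165.]
tape 0.25 [190. 242.  39.  56.] [ 0.635 -0.326  0.035] [[0.538, -0.349, -0.002], [0.713, -0.31, 0.061]] [ 54. 110. 183.]
glue 0.95 [476. 251.  28.  36.] [0.535 0.46  0.07 ] [[0.514, 0.439, 0.006], [0.544, 0.484, 0.128]] [ 83. 139. 166.]
glue 0.45 [403. 232.  82.  55.] [0.425 0.283 0.002] [[0.345, 0.171, -0.002], [0.509, 0.388, 0.02]] [ 44.  48. 204.]
driver 0.53 [166. 213.  37.  40.] [ 0.496 -0.466  0.018] [[0.432, -0.481, 0.002], [0.617, -0.458, 0.026]] [ 87.  91. 212.]
```

View pics/top0.png

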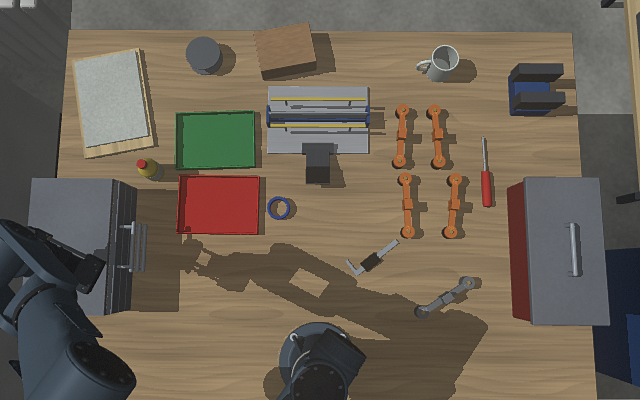

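```bash
cat >> h.py <<'E'
def rotors(n='top',orange=True,lo=0.03,save=None):
    """orange arms: blobs of orange above table; returns hub centre, yaw"""
    c=camera(n);P=world(c)
    if save: cv2.imwrite(save,c['pixels'])
    hsv=cv2.cvtColor(c['pixels'],cv2.COLOR_BGR2HSV)
    m=((hsv[...,0]>6)&(hsv[...,0]<21)&(hsv[...,1]>130)&(hsv[...,2]>60)&(c['depth']>0)&(P[...,2]>lo)).astype(np.uint8)
    k,L,S,_=cv2.connectedComponentsWithStats(m,connectivity=8)
    out=[]
    for i in range(1,k):
        if S[i,4]<60: continue
        p=P[L==i]; z=p[:,2]; b=p[(z<np.percentile(z,98)-0.012)]
        (x,y),s,a=cv2.minAreaRect((p[:,:2]*1000).astype(np.float32))
        d=np.linalg.svd(p[:,:2]-p[:,:2].mean(0),full_matrices=False)[2][0]; d=d*np.sign(d[0])
        t=p[z>np.percentile(z,98)-0.008]
        q=p[:,:2]@d; mid=(np.percentile(q,1)+np.percentile(q,99))/2
        out.append(dict(n=len(p),rect=(round(x/1000,4),round(y/1000,4)),size=np.round(s),yaw=round(float(np.degrees(np.arctan2(d[1],d[0]))),1),top=np.round((np.percentile(t,3,0)+np.percentile(t,97,0))/2,4),zmin=z.min().round(3)))
    return out,c,P
E
python3 - <<'E'
from h import *
for n in('top','scene'):
    o,c,P=rotors(n)
    for r in o: print(n,r)
c=camera('top');P=world(c);z=P[...,2]
m=(abs(P[...,1])<0.125)&(z>0.066)&(z<0.09)&(P[...,0]>.55)&(P[...,0]<.8)
e=P[m];print('edge',len(e),np.percentile(e,[1,50,99],0).round(4).tolist(), np.polyfit(e[:,1],e[:,0],1))
# end plates, pads
r=cut_out('pedal_pad','top')[0]['region']; p=P[r&(c['depth']>0)];p=p[p[:,2]>.04];print('pad',np.percentile(p,[2,50,98],0).round(4).tolist())
hsv=cv2.cvtColor(c['pixels'],cv2.COLOR_BGR2HSV)
y=(hsv[...,0]>21)&(hsv[...,0]<35)&(hsv[...,1]>100)&(z>.03)&(abs(P[...,1])<.15);b=P[y]
for s in (b[:,0]<e[:,0].mean(),b[:,0]>e[:,0].mean()):
    q=b[s];print('bar',len(q),np.median(q,0).round(4),np.polyfit(q[:,1],q[:,0],1))
for l in('pass_tray','reject_tray'):
    r=cut_out(l,'top')[0]['region'];p=P[r&(z>-.01)]
    print(l,cv2.minAreaRect((p[:,:2]*1000).astype(np.float32)))
E
```

```text
top {'n': 480, 'rect': (0.6213, -0.2303), 'size': array([ 33., 182.]), 'yaw': -4.6, 'top': array([ 0.6205, -0.2298,  0.0614]), 'zmin': np.float64(0.03)}
top {'n': 516, 'rect': (0.6206, -0.3303), 'size': array([182.,  34.]), 'yaw': 3.7, 'top': array([ 0.6204, -0.3295,  0.0617]), 'zmin': np.float64(0.03)}
top {'n': 535, 'rect': (0.4246, -0.2424), 'size': array([181.,  34.]), 'yaw': 2.3, 'top': array([ 0.4239, -0.2422,  0.0617]), 'zmin': np.float64(0.03)}
top {'n': 533, 'rect': (0.4239, -0.3698), 'size': array([ 35., 180.]), 'yaw': -7.0, 'top': array([ 0.4243, -0.3697,  0.0618]), 'zmin': np.float64(0.03)}
scene {'n': 100, 'rect': (-0.9098, 0.3718), 'size': array([ 33., 204.]), 'yaw': -10.2, 'top': array([-0.8302,  0.3596,  0.1659]), 'zmin': np.float64(0.102)}
scene {'n': 91, 'rect': (-0.6525, 0.6952), 'size': array([45., 65.]), 'yaw': -34.1, 'top': array([-0.65  ,  0.6898,  0.1086]), 'zmin': np.float64(0.085)}
scene {'n': 340, 'rect': (0.4271, -0.3721), 'size': array([ 36., 183.]), 'yaw': -6.8, 'top': array([ 0.4282, -0.3702,  0.059 ]), 'zmin': np.float64(0.03)}
scene {'n': 330, 'rect': (0.4283, -0.2437), 'size': array([181.,  33.]), 'yaw': 2.0, 'top': array([ 0.4275, -0.2429,  0.0583]), 'zmin': np.float64(0.03)}
scene {'n': 448, 'rect': (0.6235, -0.3311), 'size': array([183.,  34.]), 'yaw': 3.5, 'top': array([ 0.6243, -0.3306,  0.0591]), 'zmin': np.float64(0.03)}
scene {'n': 462, 'rect': (0.6239, -0.2316), 'size': array([ 35., 182.]), 'yaw': -4.5, 'top': array([ 0.6246, -0.2301,  0.0589]), 'zmin': np.float64(0.03)}
edge 813 [[0.6319, -0.1233, 0.0667], [0.6736, -0.0027, 0.0743], [0.7179, 0.1233, 0.0819]] [0.02731148 0.6759643 ]Traceback (most recent call last):
  File "<stdin>", line 9, in <module>
IndexError: list index out of range
```

```bash
python3 - <<'E'
from h import *
c=camera('top');P=world(c);z=P[...,2]
cv2.imwrite('pics/crop1.png',cv2.resize(c['pixels'][75:245,255:485],None,fx=3.4,fy=3.4,interpolation=cv2.INTER_CUBIC))
for r in cut_out('pedal_pad','top'): print(r['confidence'],r['extent'])
# profile along column 319
for v in range(84,192,2): print(v,P[v,319].round(3).tolist(),c['pixels'][v,319].tolist(), end=' | ')
hsv=cv2.cvtColor(c['pixels'],cv2.COLOR_BGR2HSV)
y=(hsv[...,0]>21)&(hsv[...,0]<35)&(hsv[...,1]>100)&(z>.05)&(abs(P[...,1])<.15)&(P[...,0]>.55)&(P[...,0]<.8);b=P[y]
print()
for s in (b[:,0]<.675,b[:,0]>.675):
    q=b[s];print('bar',len(q),np.percentile(q,[2,50,98],0).round(4).tolist(),np.polyfit(q[:,1],q[:,0],1))
for l in('pass_tray','reject_tray'):
    r=cut_out(l,'top')
    if r:
        p=P[r[0]['region']&(z>.014)]; print(l,len(p),cv2.minAreaRect((p[:,:2]*1000).astype(np.float32)))
E
```

```text
0.85 [316.9, 166.4, 25.7, 32.2]
84 [0.782, -0.0, -0.002] [102, 130, 150] | 86 [0.774, -0.0, 0.004] [132, 137, 140] | 88 [0.767, -0.0, 0.008] [151, 146, 143] | 90 [0.76, -0.0, 0.01] [148, 145, 142] | 92 [0.757, -0.0, 0.002] [148, 145, 142] | 94 [0.75, -0.0, 0.003] [146, 144, 141] | 96 [0.743, -0.0, 0.008] [159, 145, 140] | 98 [0.713, 0.0, 0.076] [74, 160, 178] | 100 [0.709, 0.0, 0.072] [61, 104, 113] | 102 [0.723, -0.0, 0.012] [149, 145, 141] | 104 [0.717, -0.0, 0.012] [153, 148, 146] | 106 [0.713, -0.0, 0.005] [90, 89, 88] | 108 [0.708, -0.001, 0.004] [154, 151, 148] | 110 [0.702, -0.001, 0.003] [152, 149, 146] | 112 [0.674, 0.0, 0.073] [151, 145, 137] | 114 [0.672, -0.0, 0.061] [86, 83, 82] | 116 [0.671, -0.0, 0.047] [68, 68, 66] | 118 [0.67, -0.0, 0.028] [66, 56, 52] | 120 [0.666, -0.001, 0.022] [56, 47, 45] | 122 [0.666, -0.001, 0.005] [159, 155, 153] | 124 [0.639, -0.0, 0.075] [78, 158, 177] | 126 [0.635, -0.0, 0.07] [72, 163, 184] | 128 [0.648, -0.001, 0.004] [152, 144, 139] | 130 [0.641, -0.001, 0.007] [156, 152, 150] | 132 [0.636, -0.001, 0.003] [86, 86, 85] | 134 [0.628, -0.0
[... 962 characters left out ...]
0 [0.488, -0.001, 0.052] [44, 48, 52] | 182 [0.481, -0.001, 0.057] [38, 44, 48] | 184 [0.486, -0.002, -0.004] [64, 76, 85] | 186 [0.48, -0.002, -0.002] [92, 117, 136] | 188 [0.474, -0.002, 0.001] [89, 113, 132] | 190 [0.468, -0.002, -0.002] [87, 110, 128] | 
bar 292 [[0.6324, -0.1214, 0.07], [0.6363, 0.0013, 0.0753], [0.6409, 0.1295, 0.081]] [-0.00502408  0.63642271]
bar 334 [[0.7076, -0.121, 0.0678], [0.7114, 0.0183, 0.0742], [0.7173, 0.13, 0.0804]] [0.00248871 0.7116779 ]
pass_tray 455 ((457.0439453125, 236.10980224609375), (554.2529296875, 258.5397644042969), 21.4521484375)
reject_tray 487 ((402.737060546875, 196.19253540039062), (430.53729248046875, 211.05072021484375), 75.4114761352539)
```

View pics/crop1.png

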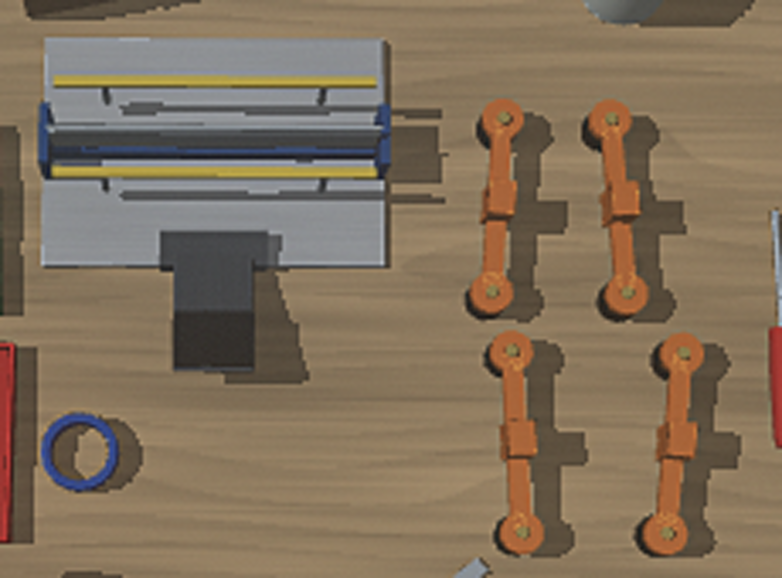

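Four orange arms are the rotors: full-picture pixels (402,136), (436,136), (407,206) and (454,206). The possible confusion is the grey look-alike at (445,297), plus the red driver at (486,173). The crop confirms four identical orange arms; the stand is square to the world, with its pad around full pixel (318,175).

>>> step_arm([
  [0.0224,-0.0498,-0.0025,0,0,1.26],
  [0.0224,-0.0498,-0.0025,0,0,1.26],
  [0.0224,-0.0498,-0.0025,0,0,1.26],
  [0.0224,-0.0498,-0.0025,0,0,1.26],
  [0.0224,-0.0498,-0.0025,0,0,1.26],
  [0.0224,-0.0498,-0.0025,0,0,1.26],
  [0.0224,-0.0498,-0.0025,0,0,1.26],
  [0.0224,-0.0498,-0.0025,0,0,1.26],
  [0.0224,-0.0498,-0.0025,0,0,1.26],
  [0.0224,-0.0498,-0.0025,0,0,1.26],
  [0.0224,-0.0498,-0.0025,0,0,1.26],
  [0.0224,-0.0498,-0.0025,0,0,1.26],
], jaw=0.05, squeeze=25)

```text
time: 2.8
position: [0.5315, -0.0321, 0.3749]
tool_rot: [0.084, 0.996, 0.0, 0.0]
ft_force: [1.0, -0.1, -0.7]
grip_width: 0.0499
grip_force: 0.0
```

>>> step_arm([
  [0.0224,-0.0498,-0.0025,0,0,1.26],
  [0.0224,-0.0498,-0.0025,0,0,1.26],
  [0.0224,-0.0498,-0.0025,0,0,1.26],
  [0.0224,-0.0498,-0.0025,0,0,1.26],
  [0,0,0,0,0,0],
])

```text
time: 3.42
position: [0.6216, -0.2336, 0.3644]
tool_rot: [0.043, 0.999, -0.001, 0.001]
ft_force: [-1.2, -0.3, -0.7]
grip_width: 0.0499
grip_force: 0.0
```

```bash
cat >> h.py <<'E'
def state():
    o=get_obs(); Rm=R.from_quat(o['tool_rot']).as_matrix(); y=Rm[:,1]
    return o,'t %.2f pos %s yaw %.1f tilt %s w %.4f f %.1f ft %s'%(o['time'],o['position'].round(4),np.degrees(np.arctan2(y[1],y[0])),Rm[:2,2].round(3),o['grip_width'],o['grip_force'],o['ft_force'].round(1))
def wristworld():
    o=get_obs();c=camera('wrist');H,W=c['depth'].shape;f=H/2/np.tan(np.radians(c['fov_y'])/2)
    v,u=np.mgrid[0:H,0:W];a,b=u-c['cx'],v-c['cy'];r=np.hypot(a,b)+1e-9;t=r/f;d=c['depth']
    k=np.tan(np.minimum(t,1.5))/r*d; p=np.stack([a*k,-b*k,-d],-1)
    M=np.array(c['mount']);p=p@M[:3,:3].T+M[:3,3]
    return p@R.from_quat(o['tool_rot']).as_matrix().T+o['position'],c
def wrotors(lo=0.03,save=None):
    P,c=wristworld()
    if save: cv2.imwrite(save,c['pixels'])
    hsv=cv2.cvtColor(c['pixels'],cv2.COLOR_BGR2HSV)
    m=((hsv[...,0]>6)&(hsv[...,0]<21)&(hsv[...,1]>130)&(hsv[...,2]>60)&(c['depth']>0)&(P[...,2]>lo)).astype(np.uint8)
    k,L,S,_=cv2.connectedComponentsWithStats(m)
    for i in range(1,k):
        if S[i,4]<300: continue
        p=P[L==i];zt=np.percentile(p[:,2],97);t=p[p[:,2]>zt-.006]
        rc=cv2.minAreaRect((p[:,:2]*1000).astype(np.float32))
        print('W',S[i,4],'hub',np.round((np.percentile(t,2,0)+np.percentile(t,98,0))/2,4),'rect',np.round(rc[0],1),np.round(rc[1]),round(rc[2],1))
    return P,c
E
python3 - <<'E'
from h import *
print(state()[1]); wrotors(save='pics/w1.png')
for r in rotors('top')[0]: print(r)
print(state()[1])
E
```

```text
t 3.42 pos [ 0.6216 -0.2336  0.3644] yaw 85.1 tilt [ 0.002 -0.002] w 0.0499 f 0.0 ft [-1.2 -0.3 -0.7]
W 2212 hub [ 0.4244 -0.3672  0.0615] rect [ 456.7 -371.5] [ 34. 114.] 83.0
W 1531 hub [ 0.4369 -0.2401  0.0603] rect [ 475.1 -236.4] [33. 78.] 85.9
W 2865 hub [ 0.6203 -0.2282  0.0615] rect [ 620.3 -228.1] [ 32. 180.] 85.4
W 2977 hub [ 0.6195 -0.3275  0.0622] rect [ 614.1 -304.9] [172.  80.] 4.1
{'n': 123, 'rect': (0.5534, -0.3408), 'size': array([29., 52.]), 'yaw': -10.3, 'top': array([ 0.5523, -0.3355,  0.0399]), 'zmin': np.float64(0.031)}
{'n': 540, 'rect': (0.4241, -0.3692), 'size': array([ 34., 181.]), 'yaw': -7.1, 'top': array([ 0.4236, -0.3689,  0.0625]), 'zmin': np.float64(0.03)}
t 3.52 pos [ 0.6202 -0.2297  0.3642] yaw 85.3 tilt [-0.001  0.001] w 0.0500 f 0.0 ft [ 0.8  0.6 -0.8]
```

View pics/w1.png

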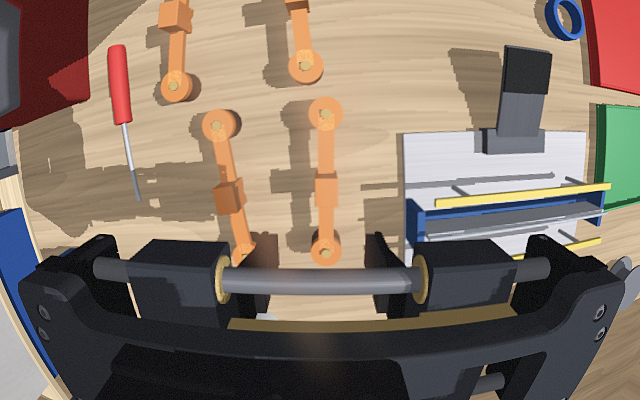

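>>> step_arm([
  [0,0.001,-0.05,0,0,0],
  [0,0,-0.05,0,0,0],
  [0,0,-0.03,0,0,0],
  [0,0,-0.018,0,0,0],
  [0,0,0,0,0,0],
])

```text
time: 4.15
position: [0.6201, -0.2273, 0.216]
tool_rot: [0.04, 0.999, 0.001, -0.001]
ft_force: [0.1, 1.0, 0.1]
grip_width: 0.05
grip_force: 0.0
```

>>> step_arm([
  [0,0,0,0,0,0],
  [0,0,0,0,0,0],
  [0,0,0,0,0,0],
  [0,0,0,0,0,0],
], jaw=0.0, squeeze=30)

```text
time: 4.65
position: [0.6207, -0.2287, 0.2175]
tool_rot: [0.04, 0.999, -0.0, 0.001]
ft_force: [-0.3, -0.1, 1.8]
grip_width: 0.0218
grip_force: 29.8
```

>>> step_arm([
  [0,0,0.03,0,0,0],
  [0,0,0.05,0,0,0],
  [0,0,0.05,0,0,0],
  [0,0,0,0,0,0],
])

```text
time: 5.15
position: [0.6217, -0.2291, 0.3518]
tool_rot: [0.04, 0.999, -0.002, 0.005]
ft_force: [-0.0, 0.3, -1.9]
grip_width: 0.0217
grip_force: 29.8
```

```bash
python3 - <<'E'
from h import *
print(state()[1]); P,c=wrotors(lo=0.06)
hsv=cv2.cvtColor(c['pixels'],cv2.COLOR_BGR2HSV);z=P[...,2]
y=(hsv[...,0]>21)&(hsv[...,0]<35)&(hsv[...,1]>100)&(z>.065)&(z<.085)&(abs(P[...,1])<.15);b=P[y]
for s in (b[:,0]<.675,b[:,0]>.675):
    q=b[s];print('bar',len(q),np.percentile(q,[2,50,98],0).round(4).tolist(),np.polyfit(q[:,1],q[:,0],1) if len(q) else 0)
E
```

```text
t 5.15 pos [ 0.6217 -0.2291  0.3518] yaw 85.4 tilt [ 0.009 -0.005] w 0.0217 f 29.8 ft [-0.   0.3 -1.9]
W 445 hub [ 0.426  -0.3679  0.0627] rect [ 425.8 -367.7] [22. 25.] 81.4
W 6670 hub [ 0.6146 -0.2276  0.1953] rect [ 577.3 -225.2] [33. 88.] 85.0
W 601 hub [ 0.6197 -0.3281  0.0624] rect [ 619.7 -328.2] [28. 22.] 2.1
W 681 hub [ 0.5988 -0.226   0.2661] rect [ 641.  -230.6] [19. 87.] 85.6
bar 1535 [[0.6313, -0.1233, 0.0719], [0.6348, -0.0313, 0.0767], [0.6393, 0.125, 0.0782]] [-0.00308853  0.63485945]
bar 244 [[0.7068, 0.0632, 0.0711], [0.7089, 0.0994, 0.0763], [0.7148, 0.1352, 0.078]] [0.01043075 0.70860567]
```

>>> step_arm([
  [0.0075,0.0473,0,0,0,0.66],
  [0.0075,0.0473,0,0,0,0.66],
  [0.0075,0.0473,0,0,0,0.66],
  [0.0075,0.0473,0,0,0,0.66],
  [0.0075,0.0473,0,0,0,0.66],
  [0.0075,0.0473,0,0,0,0.66],
  [0.0075,0.0473,0,0,0,0.66],
  [0,0,-0.05,0,0,0],
  [0,0,0,0,0,0],
  [0,0,0,0,0,0],
])

```text
time: 6.45
position: [0.6729, 0.1021, 0.2961]
tool_rot: [0.001, 1.0, -0.0, -0.001]
ft_force: [0.6, 0.4, -0.4]
grip_width: 0.0215
grip_force: 30.0
```

```bash
python3 - <<'E'
from h import *
print(state()[1]); P,c=wrotors(lo=0.09,save='pics/w2.png')
hsv=cv2.cvtColor(c['pixels'],cv2.COLOR_BGR2HSV);z=P[...,2]
y=(hsv[...,0]>21)&(hsv[...,0]<35)&(hsv[...,1]>100)&(z>.065)&(z<.085)&(abs(P[...,1])<.15);b=P[y]
q=b;print('bar',len(q),np.percentile(q,[2,50,98],0).round(4).tolist())
b=(hsv[...,0]>100)&(hsv[...,0]<130)&(hsv[...,1]>100)&(z>.03)&(abs(P[...,1])<.17)&(P[...,0]>.6);q=P[b]
for s in(q[:,1]<0,q[:,1]>0): print('plate',s.sum(),np.percentile(q[s],[2,50,98],0).round(4).tolist())
E
```

```text
t 6.45 pos [0.6729 0.1021 0.2961] yaw 89.9 tilt [-0.002 -0.   ] w 0.0215 f 30.0 ft [ 0.6  0.4 -0.4]
W 305 hub [0.5884 0.1082 0.1177] rect [587.4 106.5] [14. 11.] 57.2
W 336 hub [0.6003 0.0908 0.1179] rect [600.2  90.6] [25.  7.] 6.5
W 2262 hub [0.6642 0.1034 0.1399] rect [643.  102.3] [55. 22.] 3.1
W 695 hub [0.6488 0.1037 0.2108] rect [691.  103.3] [86. 19.] 0.1
bar 2766 [[0.6321, -0.1164, 0.0743], [0.6358, 0.0112, 0.0767], [0.6399, 0.1333, 0.0781]]
plate 826 [[0.6498, -0.1376, 0.0302], [0.6664, -0.1306, 0.0504], [0.6983, -0.0803, 0.0597]]
plate 1326 [[0.6348, 0.0102, 0.0311], [0.6573, 0.1419, 0.0593], [0.6939, 0.149, 0.2377]]
```

View pics/w2.png

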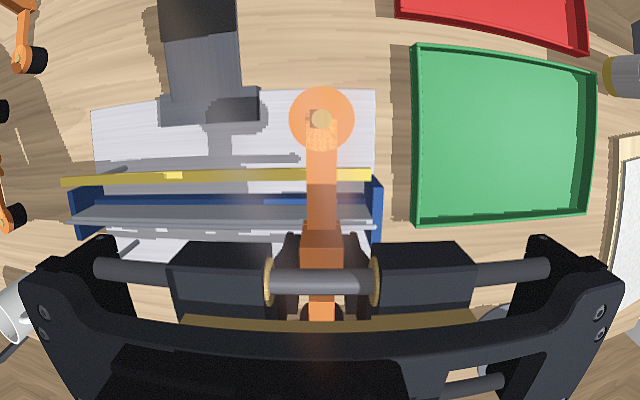

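>>> step_arm([
  [0.0006,0,-0.02,0,0,0],
  [0,0,-0.008,0,0,0],
  [0,0,-0.004,0,0,0],
  [0,0,-0.001,0,0,0],
  [0,0,0,0,0,0],
])

```text
time: 7.12
position: [0.6736, 0.1024, 0.265]
tool_rot: [0.0, 1.0, -0.0, 0.0]
ft_force: [-1.3, -1.7, 4.8]
grip_width: 0.0219
grip_force: 30.0
```

>>> step_arm([
  [0,0,0,0,0,0],
  [0,0,0,0,0,0],
  [0,0,0,0,0,0],
], jaw=0.045)

```text
time: 7.5
position: [0.6736, 0.1027, 0.2634]
tool_rot: [0.0, 1.0, 0.0, -0.0]
ft_force: [0.2, -0.5, 0.2]
grip_width: 0.0418
grip_force: 0.0
```

>>> step_arm([
  [0,0,0.05,0,0,0],
  [0,0,0.05,0,0,0],
  [-0.004,-0.05,0,0,0,0],
  [-0.004,-0.05,0,0,0,0],
  [-0.004,-0.05,0,0,0,0],
  [0,0,0,0,0,0],
])

```text
time: 8.25
position: [0.6615, -0.0512, 0.3636]
tool_rot: [0.003, 1.0, -0.0, 0.0]
ft_force: [0.0, 0.8, -0.3]
grip_width: 0.0449
grip_force: 0.0
```

```bash
python3 - <<'E'
from h import *
print(state()[1]); wrotors(lo=0.03,save='pics/w3.png')
for r in rotors('top',save='pics/t1.png')[0]: print(r)
E
```

```text
t 8.25 pos [ 0.6615 -0.0512  0.3636] yaw 89.7 tilt [ 0.    -0.001] w 0.0449 f 0.0 ft [ 0.   0.8 -0.3]
W 1375 hub [ 0.4246 -0.3673  0.0614] rect [ 460.  -369.3] [ 35. 108.] 79.7
W 1109 hub [ 0.4784 -0.2368  0.038 ] rect [ 478.9 -235. ] [35. 73.] 82.4
W 2376 hub [ 0.6202 -0.3274  0.061 ] rect [ 620.5 -327.6] [181.  35.] 4.1
W 2824 hub [0.6729 0.103  0.1087] rect [652.1  79.7] [113. 120.] 23.1
{'n': 436, 'rect': (0.6771, 0.1013), 'size': array([177.,  33.]), 'yaw': -0.7, 'top': array([0.6739, 0.1013, 0.11  ]), 'zmin': np.float64(0.061)}
{'n': 499, 'rect': (0.6201, -0.3303), 'size': array([181.,  35.]), 'yaw': 3.8, 'top': array([ 0.6205, -0.3299,  0.0612]), 'zmin': np.float64(0.03)}
{'n': 529, 'rect': (0.4244, -0.243), 'size': array([181.,  35.]), 'yaw': 2.3, 'top': array([ 0.4236, -0.2421,  0.0621]), 'zmin': np.float64(0.03)}
{'n': 545, 'rect': (0.4238, -0.3697), 'size': array([ 34., 180.]), 'yaw': -7.2, 'top': array([ 0.4238, -0.3687,  0.0622]), 'zmin': np.float64(0.03)}
```

>>> step_arm([
  [-0.0069,-0.0461,0,0,0,0.7],
  [-0.0069,-0.0461,0,0,0,0.7],
  [-0.0069,-0.0461,0,0,0,0.7],
  [-0.0069,-0.0461,0,0,0,0.7],
  [-0.0069,-0.0461,0,0,0,0.7],
  [-0.0067,-0.0463,0,0,0,0.7],
  [0,0,-0.05,0,0,0],
  [0,0,-0.05,0,0,0],
  [0,0,-0.03,0,0,0],
  [0,0,-0.017,0,0,0],
  [0,0,0,0,0,0],
])

```text
time: 9.72
position: [0.6207, -0.3229, 0.2156]
tool_rot: [-0.037, 0.999, 0.001, -0.001]
ft_force: [0.8, -0.2, -0.3]
grip_width: 0.0451
grip_force: 0.0
```

>>> step_arm([
  [0,0,0,0,0,0],
  [0,0,0,0,0,0],
  [0,0,0,0,0,0],
  [0,0,0,0,0,0],
], jaw=0.0)

```text
time: 10.22
position: [0.6209, -0.3247, 0.2183]
tool_rot: [-0.037, 0.999, -0.001, 0.001]
ft_force: [0.1, -0.9, 5.4]
grip_width: 0.0222
grip_force: 30.0
```

>>> step_arm([
  [0,0,0.03,0,0,0],
  [0,0,0.05,0,0,0],
  [0,0,0.05,0,0,0],
  [0,0,0.008,0,0,0],
  [0,0,0,0,0,0],
])

```text
time: 10.85
position: [0.62, -0.3238, 0.3544]
tool_rot: [-0.036, 0.999, 0.0, -0.0]
ft_force: [-0.8, 0.1, -2.4]
grip_width: 0.0217
grip_force: 30.0
```

>>> step_arm([
  [0.0068,0.045,0,0,0,-0.52],
  [0.0068,0.045,0,0,0,-0.52],
  [0.0068,0.045,0,0,0,-0.52],
  [0.0068,0.045,0,0,0,-0.52],
  [0.0068,0.045,0,0,0,-0.52],
  [0.0068,0.045,0,0,0,-0.52],
  [0.0068,0.045,0,0,0,-0.52],
  [0.0064,0.045,0,0,0,-0.52],
  [0,0,-0.05,0,0,0],
  [0,0,0,0,0,0],
  [0,0,0,0,0,0],
])

```text
time: 12.22
position: [0.6743, 0.0353, 0.3038]
tool_rot: [0.0, 1.0, 0.0, -0.001]
ft_force: [-0.0, -0.7, -0.8]
grip_width: 0.0217
grip_force: 30.0
```

```bash
python3 - <<'E'
from h import *
print(state()[1]); wrotors(lo=0.09)
E
```

```text
t 12.22 pos [0.6743 0.0353 0.3038] yaw 90.0 tilt [-0.002  0.   ] w 0.0217 f 30.0 ft [-0.  -0.7 -0.8]
W 1151 hub [0.5965 0.0336 0.1249] rect [594.7  32.4] [22. 33.] 43.4
W 2294 hub [0.6651 0.0366 0.1469] rect [643.3  35.9] [58. 21.] 1.6
W 1245 hub [0.667  0.1031 0.1092] rect [653.7  94.7] [53. 29.] 25.3
W 692 hub [0.6502 0.0369 0.2185] rect [691.6  34.4] [84. 20.] 3.6
```

>>> step_arm([
  [0,0,-0.02,0,0,0],
  [0,0,-0.012,0,0,0],
  [0,0,-0.005,0,0,0],
  [0,0,-0.002,0,0,0],
  [0,0,0,0,0,0],
])

```text
time: 12.9
position: [0.6747, 0.0358, 0.266]
tool_rot: [-0.0, 1.0, -0.0, 0.001]
ft_force: [0.3, 1.1, -1.0]
grip_width: 0.0218
grip_force: 30.0
```

>>> step_arm([
  [0,0,0,0,0,0],
  [0,0,0,0,0,0],
  [0,0,0,0,0,0],
], jaw=0.045)

```text
time: 13.28
position: [0.6743, 0.0359, 0.2659]
tool_rot: [-0.0, 1.0, -0.0, 0.0]
ft_force: [-0.8, -0.5, 0.8]
grip_width: 0.0421
grip_force: 0.0
```

>>> step_arm([
  [0,0,0.05,0,0,0],
  [0,0,0.05,0,0,0],
  [-0.045,-0.04,0,0,0,0],
  [-0.045,-0.04,0,0,0,0],
  [-0.045,-0.04,0,0,0,0],
  [0,0,0,0,0,0],
])

```text
time: 14.02
position: [0.5365, -0.0859, 0.3658]
tool_rot: [0.002, 1.0, 0.0, -0.002]
ft_force: [0.5, 0.2, 0.5]
grip_width: 0.0453
grip_force: 0.0
```

```bash
python3 - <<'E'
from h import *
print(state()[1]); wrotors(lo=0.03)
for r in rotors('top')[0]: print(r)
E
```

```text
t 14.03 pos [ 0.5365 -0.0859  0.3658] yaw 89.8 tilt [-0.003  0.001] w 0.0453 f 0.0 ft [0.5 0.2 0.5]
W 3270 hub [ 0.4243 -0.2402  0.0613] rect [ 424.6 -240.5] [180.  35.] 2.4
W 2362 hub [ 0.4247 -0.3673  0.0611] rect [ 424.1 -367.9] [ 35. 179.] 83.4
{'n': 265, 'rect': (0.7122, 0.1009), 'size': array([104.,  33.]), 'yaw': 0.6, 'top': array([0.6744, 0.1013, 0.1095]), 'zmin': np.float64(0.066)}
{'n': 264, 'rect': (0.7115, 0.0346), 'size': array([105.,  30.]), 'yaw': -0.3, 'top': array([0.6727, 0.0355, 0.1089]), 'zmin': np.float64(0.076)}
{'n': 204, 'rect': (0.6223, 0.1022), 'size': array([79., 30.]), 'yaw': 1.0, 'top': array([0.6211, 0.1024, 0.0873]), 'zmin': np.float64(0.074)}
{'n': 199, 'rect': (0.622, 0.0352), 'size': array([77., 33.]), 'yaw': 0.1, 'top': array([0.6215, 0.0351, 0.0846]), 'zmin': np.float64(0.069)}
{'n': 529, 'rect': (0.4246, -0.2426), 'size': array([181.,  34.]), 'yaw': 2.2, 'top': array([ 0.4239, -0.2422,  0.0617]), 'zmin': np.float64(0.03)}
{'n': 536, 'rect': (0.4241, -0.3694), 'size': array([ 34., 180.]), 'yaw': -7.3, 'top': array([ 0.4236, -0.369 ,  0.0622]), 'zmin': np.float64(0.03)}
```

>>> step_arm([
  [-0.028,-0.0388,0,0,0,0.6],
  [-0.028,-0.0388,0,0,0,0.6],
  [-0.028,-0.0388,0,0,0,0.6],
  [-0.028,-0.0388,0,0,0,0.6],
  [0,0,-0.05,0,0,0],
  [0,0,-0.05,0,0,0],
  [0,0,-0.032,0,0,0],
  [0,0,-0.017,0,0,0],
  [0,0,0,0,0,0],
  [0,0,0,0,0,0],
])

```text
time: 15.38
position: [0.4285, -0.2393, 0.2171]
tool_rot: [-0.022, 1.0, -0.001, 0.001]
ft_force: [-0.3, 0.1, -1.2]
grip_width: 0.045
grip_force: 0.0
```

>>> step_arm([
  [0,0,0,0,0,0],
  [0,0,0,0,0,0],
  [0,0,0,0,0,0],
  [0,0,0,0,0,0],
], jaw=0.0)

```text
time: 15.88
position: [0.4276, -0.2397, 0.2172]
tool_rot: [-0.021, 1.0, -0.001, 0.001]
ft_force: [-0.1, -1.3, 3.6]
grip_width: 0.0218
grip_force: 29.9
```

>>> step_arm([
  [0,0,0.03,0,0,0],
  [0,0,0.05,0,0,0],
  [0,0,0.05,0,0,0],
  [0,0,0.008,0,0,0],
  [0,0,0,0,0,0],
])

```text
time: 16.5
position: [0.427, -0.239, 0.3545]
tool_rot: [-0.021, 1.0, 0.0, -0.0]
ft_force: [0.3, 0.6, -1.6]
grip_width: 0.0218
grip_force: 29.9
```

>>> step_arm([
  [0.0357,0.0299,0,0,0,-0.34],
  [0.0357,0.0299,0,0,0,-0.34],
  [0.0357,0.0299,0,0,0,-0.34],
  [0.0357,0.0299,0,0,0,-0.34],
  [0.0357,0.0299,0,0,0,-0.34],
  [0.0357,0.0299,0,0,0,-0.34],
  [0.0357,0.0299,0,0,0,-0.34],
  [0,0,-0.05,0,0,0],
  [0,0,0,0,0,0],
  [0,0,0,0,0,0],
])

```text
time: 17.75
position: [0.6769, -0.0304, 0.3035]
tool_rot: [-0.0, 1.0, 0.0, -0.001]
ft_force: [0.4, 0.4, -0.9]
grip_width: 0.022
grip_force: 29.9
```

```bash
python3 - <<'E'
from h import *
print(state()[1]); wrotors(lo=0.09)
E
```

```text
t 17.75 pos [ 0.6769 -0.0304  0.3035] yaw 90.0 tilt [-0.003  0.001] w 0.0220 f 29.9 ft [ 0.4  0.4 -0.9]
W 723 hub [ 0.5899 -0.0237  0.1258] rect [588.4 -24.6] [21. 13.] 49.7
W 2125 hub [ 0.6658 -0.0291  0.1483] rect [647.5 -29.6] [53. 23.] 0.2
W 1420 hub [0.6674 0.0362 0.1089] rect [655.7  29.1] [53. 30.] 24.7
W 1576 hub [0.6732 0.1029 0.109 ] rect [673.3 103. ] [23. 29.] 89.8
W 703 hub [ 0.6529 -0.0289  0.218 ] rect [692.8 -29.1] [82. 22.] 0.4
```

>>> step_arm([
  [0,0,-0.02,0,0,0],
  [0,0,-0.012,0,0,0],
  [0,0,-0.005,0,0,0],
  [0,0,-0.002,0,0,0],
  [0,0,0,0,0,0],
])

```text
time: 18.42
position: [0.6774, -0.0301, 0.2659]
tool_rot: [-0.0, 1.0, -0.0, 0.0]
ft_force: [-0.5, -0.6, -0.7]
grip_width: 0.0219
grip_force: 29.9
```

>>> step_arm([
  [0,0,0,0,0,0],
  [0,0,0,0,0,0],
  [0,0,0,0,0,0],
], jaw=0.045)

```text
time: 18.8
position: [0.6774, -0.03, 0.2662]
tool_rot: [-0.0, 1.0, -0.0, 0.0]
ft_force: [-0.0, -0.3, -0.4]
grip_width: 0.0417
grip_force: 0.0
```

>>> step_arm([
  [0,0,0.05,0,0,0],
  [0,0,0.05,0,0,0],
  [-0.035,-0.05,0,0,0,0],
  [-0.035,-0.05,0,0,0,0],
  [-0.035,-0.05,0,0,0,0],
  [0,0,0,0,0,0],
])

```text
time: 19.55
position: [0.5702, -0.1834, 0.3661]
tool_rot: [0.003, 1.0, -0.0, -0.0]
ft_force: [-0.3, 0.8, -1.0]
grip_width: 0.0447
grip_force: 0.0
```

```bash
python3 - <<'E'
from h import *
print(state()[1]); wrotors(lo=0.03)
for r in rotors('top')[0]: print(r)
E
```

```text
t 19.55 pos [ 0.5702 -0.1834  0.3661] yaw 89.7 tilt [-0.001 -0.001] w 0.0447 f 0.0 ft [-0.3  0.8 -1. ]
W 2821 hub [ 0.4245 -0.3675  0.0613] rect [ 432.5 -369. ] [ 34. 163.] 83.1
W 760 hub [ 0.589  -0.0256  0.1682] rect [571.3 -19.8] [179.  54.] 53.8
W 543 hub [0.6032 0.1024 0.0856] rect [565.9  22.8] [246.  40.] 65.2
W 675 hub [ 0.5959 -0.0298  0.0895] rect [575.1 -76.7] [142.  31.] 63.3
{'n': 330, 'rect': (0.6965, 0.106), 'size': array([ 33., 138.]), 'yaw': 0.3, 'top': array([0.674 , 0.1013, 0.109 ]), 'zmin': np.float64(0.062)}
{'n': 268, 'rect': (0.7105, 0.0348), 'size': array([105.,  30.]), 'yaw': -0.3, 'top': array([0.6726, 0.0354, 0.1093]), 'zmin': np.float64(0.08)}
{'n': 261, 'rect': (0.7134, -0.0313), 'size': array([104.,  33.]), 'yaw': 0.4, 'top': array([ 0.675 , -0.0303,  0.11  ]), 'zmin': np.float64(0.068)}
{'n': 198, 'rect': (0.6226, -0.0298), 'size': array([76., 33.]), 'yaw': 0.0, 'top': array([ 0.6211, -0.0299,  0.0899]), 'zmin': np.float64(0.07)}
{'n': 152, 'rect': (0.6253, 0.0372), 'size': array([73., 29.]), 'yaw': 5.7, 'top': array([0.6274, 0.0335, 0.0861]), 'zmin': np.float64(0.068)}
{'n': 547, 'rect': (0.4241, -0.3702), 'size': array([ 35., 180.]), 'yaw': -7.1, 'top': array([ 0.4236, -0.3688,  0.0628]), 'zmin': np.float64(0.03)}
```

>>> step_arm([
  [-0.0298,-0.0375,0,0,0,-1.36],
  [-0.0298,-0.0375,0,0,0,-1.36],
  [-0.0298,-0.0375,0,0,0,-1.36],
  [-0.0298,-0.0375,0,0,0,-1.36],
  [-0.0298,-0.0375,0,0,0,-1.36],
  [0,0,-0.05,0,0,0],
  [0,0,-0.05,0,0,0],
  [0,0,0,0,0,0],
  [0,0,0,0,0,0],
])

```text
time: 20.78
position: [0.4247, -0.3674, 0.2669]
tool_rot: [0.058, 0.998, -0.001, 0.001]
ft_force: [0.2, -0.7, 0.1]
grip_width: 0.0452
grip_force: 0.0
```

>>> step_arm([
  [-0.0005,0,-0.03,0,0,-0.4],
  [0,0,-0.019,0,0,0],
  [0,0,0,0,0,0],
])

```text
time: 21.15
position: [0.4236, -0.3676, 0.218]
tool_rot: [0.062, 0.998, -0.001, 0.001]
ft_force: [0.5, 0.4, 0.1]
grip_width: 0.045
grip_force: 0.0
```

>>> step_arm([
  [0,0,0,0,0,0],
  [0,0,0,0,0,0],
  [0,0,0,0,0,0],
  [0,0,0,0,0,0],
], jaw=0.0)

```text
time: 21.65
position: [0.423, -0.3679, 0.2175]
tool_rot: [0.062, 0.998, -0.001, 0.001]
ft_force: [0.2, -0.3, 4.5]
grip_width: 0.0218
grip_force: 29.9
```

>>> step_arm([
  [0,0,0.03,0,0,0],
  [0,0,0.05,0,0,0],
  [0,0,0.05,0,0,0],
  [0,0,0.008,0,0,0],
  [0,0,0,0,0,0],
])

```text
time: 22.28
position: [0.4225, -0.3672, 0.3546]
tool_rot: [0.062, 0.998, 0.0, -0.0]
ft_force: [-0.4, -0.1, -1.2]
grip_width: 0.0218
grip_force: 29.9
```

>>> step_arm([
  [0.0358,0.0387,0,0,0,1.02],
  [0.0358,0.0387,0,0,0,1.02],
  [0.0358,0.0387,0,0,0,1.02],
  [0.0358,0.0387,0,0,0,1.02],
  [0.0358,0.0387,0,0,0,1.02],
  [0.0358,0.0387,0,0,0,1.02],
  [0.0358,0.0387,0,0,0,1.02],
  [0,0,-0.05,0,0,0],
  [0,0,0,0,0,0],
  [0,0,0,0,0,0],
])

```text
time: 23.52
position: [0.673, -0.0972, 0.3038]
tool_rot: [0.001, 1.0, 0.0, -0.001]
ft_force: [0.6, -0.1, -0.6]
grip_width: 0.0218
grip_force: 29.9
```

```bash
python3 - <<'E'
from h import *
print(state()[1]); wrotors(lo=0.09)
E
```

```text
t 23.52 pos [ 0.673  -0.0972  0.3038] yaw 89.9 tilt [-0.002  0.001] w 0.0218 f 29.9 ft [ 0.6 -0.1 -0.6]
W 318 hub [ 0.6015 -0.1082  0.1258] rect [ 601.3 -108.8] [26.  6.] 8.9
W 525 hub [ 0.5934 -0.0305  0.0909] rect [593.1 -30.2] [17. 34.] 6.7
W 2405 hub [ 0.6645 -0.0956  0.1474] rect [642.8 -95.7] [56. 22.] 0.3
W 1412 hub [0.6717 0.0361 0.1091] rect [672.3  36.4] [29. 23.] 0.6
W 1063 hub [0.673  0.1024 0.109 ] rect [662.3  51.6] [133.  29.] 78.7
W 1109 hub [ 0.6608 -0.0339  0.1305] rect [652.9 -38. ] [53. 28.] 25.1
W 688 hub [ 0.6489 -0.0955  0.2184] rect [691.2 -94.9] [19. 86.] 88.7
```

>>> step_arm([
  [0.0005,0.001,-0.02,0,0,0],
  [0,0,-0.012,0,0,0],
  [0,0,-0.006,0,0,0],
  [0,0,-0.002,0,0,0],
  [0,0,0,0,0,0],
])

```text
time: 24.2
position: [0.6738, -0.0956, 0.265]
tool_rot: [0.0, 1.0, -0.0, -0.0]
ft_force: [-0.7, -0.1, -0.3]
grip_width: 0.0213
grip_force: 29.9
```

>>> step_arm([
  [0,0,0,0,0,0],
  [0,0,0,0,0,0],
  [0,0,0,0,0,0],
], jaw=0.045)

```text
time: 24.58
position: [0.674, -0.0956, 0.2649]
tool_rot: [0.0, 1.0, -0.0, 0.0]
ft_force: [0.4, 0.3, 0.4]
grip_width: 0.042
grip_force: 0.0
```

>>> step_arm([
  [0,0,0.05,0,0,0],
  [0,0,0.05,0,0,0],
  [-0.042,0.0255,0,0,0,0],
  [-0.042,0.0255,0,0,0,0],
  [-0.042,0.0255,0,0,0,0],
  [-0.042,0.0225,0,0,0,0],
  [0,0,0,0,0,0],
], jaw=0.045)

```text
time: 25.45
position: [0.5024, 0.0052, 0.3646]
tool_rot: [-0.001, 1.0, 0.001, -0.002]
ft_force: [0.3, -0.4, -0.1]
grip_width: 0.0453
grip_force: 0.0
```

```bash
python3 - <<'E'
from h import *
print(state()[1]); wrotors(lo=0.05,save='pics/w4.png')
for r in rotors('top')[0]: print(r)
c=camera('scene');cv2.imwrite('pics/s1.png',cv2.resize(c['pixels'][170:360,190:420],None,fx=3.2,fy=3.2))
E
```

```text
t 25.45 pos [0.5024 0.0052 0.3646] yaw 90.1 tilt [-0.005  0.001] w 0.0453 f 0.0 ft [ 0.3 -0.4 -0.1]
W 491 hub [ 0.5945 -0.0264  0.1154] rect [558.9 -14.9] [ 26. 163.] 75.8
W 484 hub [0.6151 0.0366 0.0837] rect [572.   29.8] [123.  31.] 13.4
{'n': 410, 'rect': (0.679, 0.1014), 'size': array([173.,  33.]), 'yaw': -1.1, 'top': array([0.6737, 0.1013, 0.1089]), 'zmin': np.float64(0.063)}
{'n': 220, 'rect': (0.6556, 0.0343), 'size': array([220.,  30.]), 'yaw': 0.9, 'top': array([0.6192, 0.0343, 0.2941]), 'zmin': np.float64(0.079)}
{'n': 419, 'rect': (0.6276, -0.0907), 'size': array([ 47., 277.]), 'yaw': 0.5, 'top': array([ 0.6139, -0.0947,  0.2016]), 'zmin': np.float64(0.052)}
{'n': 266, 'rect': (0.7133, -0.0273), 'size': array([ 33., 104.]), 'yaw': 0.6, 'top': array([ 0.6751, -0.0303,  0.1103]), 'zmin': np.float64(0.049)}
```

View pics/s1.png

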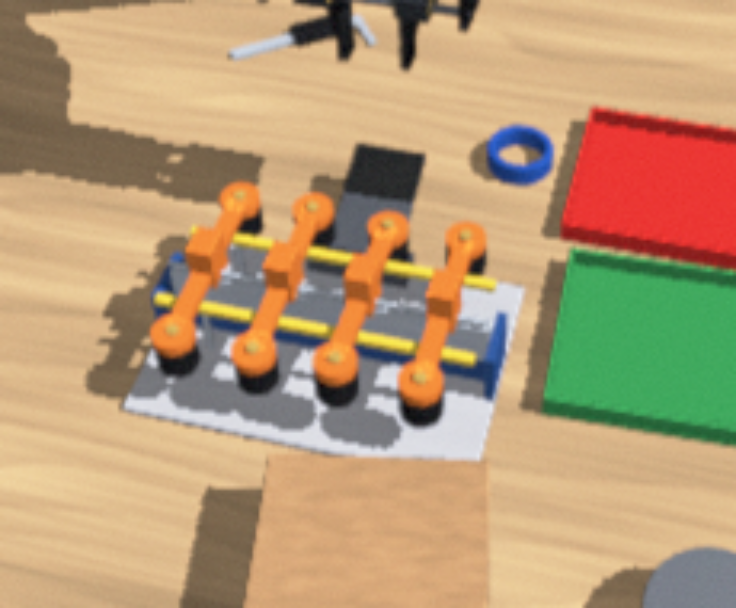

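All four arms lie across the edge, with hubs at crop pixels (207,250), (283,268), (363,283) and (443,300). Now press the pedal.

>>> step_arm([
  [0.0025,-0.002,-0.05,0,0,0],
  [0,0,-0.05,0,0,0],
  [0,0,-0.02,0,0,0],
  [0,0,0,0,0,0],
  [0,0,0,0,0,0],
], jaw=0.0)

```text
time: 26.22
position: [0.5096, 0.0008, 0.2453]
tool_rot: [0.0, 1.0, -0.0, 0.001]
ft_force: [-0.2, 0.1, -0.1]
grip_width: 0.0044
grip_force: 0.0
```

>>> step_arm([
  [0,0,-0.01,0,0,0],
  [-0.001,0,-0.007,0,0,0],
  [-0.001,0,-0.007,0,0,0],
  [-0.002,0,-0.007,0,0,0],
  [-0.002,0,-0.007,0,0,0],
  [0,0,0,0,0,0],
  [0,0,0,0,0,0],
])

```text
time: 27.1
position: [0.5026, 0.0013, 0.2076]
tool_rot: [0.0, 1.0, -0.0, 0.001]
ft_force: [-0.9, 0.2, 9.8]
grip_width: -0.0001
grip_force: 4.6
```

>>> step_arm([
  [-0.0005,0,-0.003,0,0,0],
  [0,0,-0.003,0,0,0],
  [0,0,0,0,0,0],
  [0,0,0,0,0,0],
  [0,0,0,0,0,0],
  [0,0,0,0,0,0],
  [0,0,0,0,0,0],
  [0,0,0,0,0,0],
])

```text
time: 28.1
position: [0.502, 0.0014, 0.2056]
tool_rot: [-0.0, 1.0, -0.001, 0.002]
ft_force: [-6.7, -0.8, 42.4]
grip_width: 0.0005
grip_force: 21.6
```

```bash
python3 - <<'E'
from h import *
print(state()[1])
c=camera('scene');cv2.imwrite('pics/s2.png',cv2.resize(c['pixels'][170:360,190:420],None,fx=3.2,fy=3.2))
P=world(c);hsv=cv2.cvtColor(c['pixels'],cv2.COLOR_BGR2HSV)
m=(hsv[...,0]>6)&(hsv[...,0]<21)&(hsv[...,1]>130)&(P[...,2]>.04)&(P[...,2]<.13)&(P[...,0]>.57)&(P[...,0]<.8)
for y in(.102,.036,-.03,-.096):
    q=P[m&(abs(P[...,1]-y)<.02)]
    q=q[abs(q[:,0]-.677)>.03]; print(y,len(q),'slope',np.polyfit(q[:,0],q[:,2],1).round(3))
E
```

```text
t 28.10 pos [0.502  0.0014 0.2056] yaw 90.0 tilt [ 0.004 -0.001] w 0.0005 f 21.6 ft [-6.7 -0.8 42.4]
0.102 397 slope [0.002 0.08 ]
0.036 284 slope [ 0.304 -0.123]
-0.03 422 slope [-0.313  0.294]
-0.096 374 slope [-0.008  0.088]
```

View pics/s2.png

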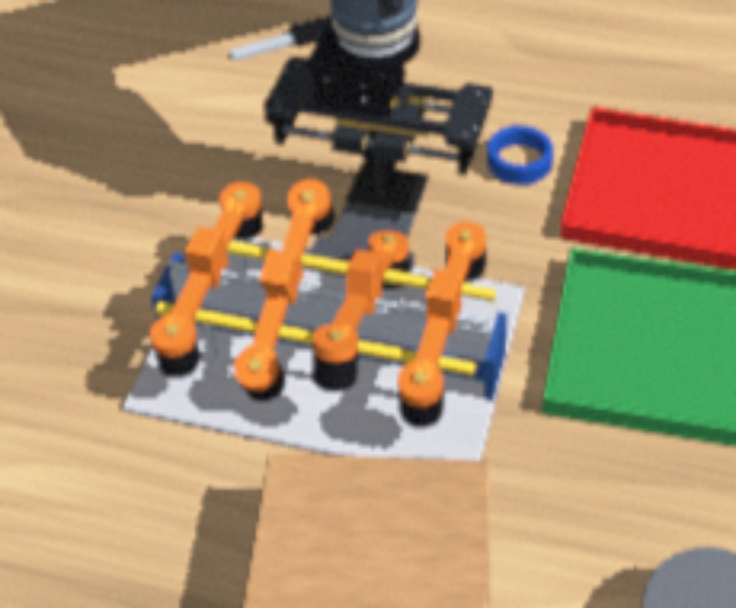

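The picture shows the two outer arms level, at (205,250) and (443,300), and the two middle ones tipped, at (281,272) and (363,280). I'll ease the force and keep holding.

>>> step_arm([
  [0,0,0.0025,0,0,0],
  [0,0,0,0,0,0],
  [0,0,0,0,0,0],
  [0,0,0,0,0,0],
  [0,0,0,0,0,0],
  [0,0,0,0,0,0],
  [0,0,0,0,0,0],
  [0,0,0,0,0,0],
  [0,0,0,0,0,0],
  [0,0,0,0,0,0],
  [0,0,0,0,0,0],
])

```text
time: 29.52
position: [0.5021, 0.0013, 0.2061]
tool_rot: [-0.0, 1.0, -0.0, 0.002]
ft_force: [-2.6, -0.5, 24.9]
grip_width: 0.0004
grip_force: 12.7
```

>>> step_arm([
  [0.001,0,0.006,0,0,0],
  [0.002,0,0.006,0,0,0],
  [0.002,0,0.008,0,0,0],
  [0.002,0,0.008,0,0,0],
  [0,0,0.03,0,0,0],
  [0,0,0.05,0,0,0],
  [0,0,0.05,0,0,0],
  [0,0,0,0,0,0],
], jaw=0.0)

```text
time: 30.52
position: [0.51, 0.0013, 0.3648]
tool_rot: [0.0, 1.0, -0.001, 0.005]
ft_force: [-0.3, -0.4, -0.7]
grip_width: 0.0003
grip_force: 0.0
```

```bash
python3 - <<'E'
from h import *
print(state()[1]); 
for r in rotors('top')[0]: print(r)
c=camera('top');P=world(c);z=P[...,2];hsv=cv2.cvtColor(c['pixels'],cv2.COLOR_BGR2HSV)
for nm,m in (('green',(hsv[...,0]>45)&(hsv[...,0]<75)),('red',(hsv[...,0]<5)|(hsv[...,0]>174))):
    m=m&(hsv[...,1]>120)&(P[...,1]>.12)&(P[...,1]<.45)&(P[...,0]>.3)&(P[...,0]<.75)&(z>.012)&(z<.035)
    p=P[m];print(nm,len(p),[np.round(a,1) for a in cv2.minAreaRect((p[:,:2]*1000).astype(np.float32))])
# pad height
print(P[176,305:330,2].round(3).max(), np.median(P[168:180,310:328,2]))
E
```

```text
t 30.52 pos [0.51   0.0013 0.3648] yaw 90.0 tilt [ 0.009 -0.002] w 0.0003 f 0.0 ft [-0.3 -0.4 -0.7]
{'n': 413, 'rect': (0.6513, 0.101), 'size': array([227.,  33.]), 'yaw': -0.9, 'top': array([0.6259, 0.1012, 0.1826]), 'zmin': np.float64(0.066)}
{'n': 199, 'rect': (0.7218, 0.0349), 'size': array([85., 30.]), 'yaw': 0.9, 'top': array([0.6827, 0.0337, 0.1076]), 'zmin': np.float64(0.078)}
{'n': 274, 'rect': (0.7138, -0.0974), 'size': array([107.,  33.]), 'yaw': -0.7, 'top': array([ 0.6748, -0.0947,  0.1105]), 'zmin': np.float64(0.057)}
{'n': 250, 'rect': (0.7148, -0.0299), 'size': array([100.,  33.]), 'yaw': 0.7, 'top': array([ 0.6775, -0.0303,  0.1102]), 'zmin': np.float64(0.05)}
{'n': 89, 'rect': (0.5801, -0.0899), 'size': array([ 29., 167.]), 'yaw': -11.3, 'top': array([ 0.515 , -0.0603,  0.5037]), 'zmin': np.float64(0.078)}
green 170 [array([610. , 297.4]), array([164.6, 225.1]), np.float64(2.2)]
red 183 [array([465.8, 280.7]), array([227.1,  83.1]), np.float64(88.3)]
0.656 0.6192854799767278
```

>>> step_arm([
  [0.041,0.0252,0,0,0,0],
  [0.041,0.0252,0,0,0,0],
  [0.041,0.0252,0,0,0,0],
  [0.041,0.0252,0,0,0,0],
  [0,0,-0.04,0,0,0],
  [0,0,0,0,0,0],
  [0,0,0,0,0,0],
], jaw=0.045)

```text
time: 31.5
position: [0.6725, 0.1019, 0.3203]
tool_rot: [0.0, 1.0, 0.0, -0.001]
ft_force: [0.6, 0.2, 0.5]
grip_width: 0.0447
grip_force: 0.0
```

```bash
python3 - <<'E'
from h import *
print(state()[1]); P,c=wrotors(lo=0.095)
z=P[...,2];hsv=cv2.cvtColor(c['pixels'],cv2.COLOR_BGR2HSV)
m=((hsv[...,0]<5)|(hsv[...,0]>174))&(hsv[...,1]>120)&(P[...,1]>.12)&(P[...,1]<.45)&(P[...,0]>.3)&(P[...,0]<.75)&(z>.012)&(z<.035)
p=P[m];print(len(p),np.percentile(p,[1,99],0).round(3).tolist())
c=camera('top');P=world(c);z=P[...,2];hsv=cv2.cvtColor(c['pixels'],cv2.COLOR_BGR2HSV)
m=((hsv[...,0]<5)|(hsv[...,0]>174))&(hsv[...,1]>120)&(P[...,1]>.12)&(P[...,1]<.45)&(P[...,0]>.3)&(P[...,0]<.55)&(z>.012)&(z<.035)
p=P[m];print('red',len(p),[np.round(a,1) for a in cv2.minAreaRect((p[:,:2]*1000).astype(np.float32))])
E
```

```text
t 31.50 pos [0.6725 0.1019 0.3203] yaw 90.0 tilt [-0.003  0.   ] w 0.0447 f 0.0 ft [0.6 0.2 0.5]
W 819 hub [ 0.6733 -0.0933  0.1088] rect [660.6 -43.2] [ 27. 132.] 13.3
W 1148 hub [0.6705 0.0378 0.1093] rect [655.   47.6] [32. 63.] 60.9
W 922 hub [0.6734 0.1036 0.1103] rect [673.4 103.5] [29. 21.] 0.3
W 1150 hub [ 0.6749 -0.0278  0.1092] rect [663.4   5.7] [ 30. 101.] 17.5
1706 [[0.435, 0.169, 0.012], [0.507, 0.394, 0.025]]
red 86 [array([367. , 215.1]), array([ 68.1, 108.2]), np.float64(10.6)]
```

>>> step_arm([
  [0.0005,0.001,-0.03,0,0,0],
  [0,0,-0.02,0,0,0],
  [0,0,-0.0055,0,0,0],
  [0,0,0,0,0,0],
])

```text
time: 32.1
position: [0.6735, 0.1031, 0.2658]
tool_rot: [0.0, 1.0, -0.0, -0.0]
ft_force: [0.7, -0.7, 0.5]
grip_width: 0.0448
grip_force: 0.0
```

>>> step_arm([
  [0,0,0,0,0,0],
  [0,0,0,0,0,0],
  [0,0,0,0,0,0],
  [0,0,0,0,0,0],
], jaw=0.0)

```text
time: 32.6
position: [0.6736, 0.1031, 0.2663]
tool_rot: [0.0, 1.0, -0.0, 0.0]
ft_force: [-0.3, -0.3, 2.7]
grip_width: 0.0218
grip_force: 30.0
```

>>> step_arm([
  [0,0,0.03,0,0,0],
  [0,0,0.05,0,0,0],
  [0,0,0.02,0,0,0],
  [-0.0029,0.0196,0,0,0,-8.8],
  [-0.0029,0.0196,0,0,0,-8.8],
  [-0.0029,0.0196,0,0,0,-8.8],
  [-0.0029,0.0196,0,0,0,-8.8],
  [-0.0029,0.0196,0,0,0,-8.8],
  [-0.0029,0.0196,0,0,0,-8.8],
  [-0.0029,0.0196,0,0,0,-8.8],
  [-0.0029,0.0196,0,0,0,-8.8],
  [-0.0029,0.0196,0,0,0,-8.8],
])

```text
time: 34.1
position: [0.6469, 0.2802, 0.3651]
tool_rot: [0.639, 0.769, -0.0, -0.0]
ft_force: [0.2, -1.1, -0.6]
grip_width: 0.0217
grip_force: 30.0
```

>>> step_arm([
  [-0.0024,0.0196,0,0,0,-8.6],
  [0,0,0,0,0,0],
  [0,0,0,0,0,0],
])

```text
time: 34.48
position: [0.6448, 0.2986, 0.3653]
tool_rot: [0.693, 0.721, -0.001, -0.0]
ft_force: [0.5, -0.1, -1.9]
grip_width: 0.022
grip_force: 30.0
```

```bash
python3 - <<'E'
from h import *
print(state()[1]); wrotors(lo=0.09,save='pics/w5.png')
for r in rotors('top')[0]: print(r)
E
```

```text
t 34.48 pos [0.6448 0.2986 0.3653] yaw 2.3 tilt [-0.001 -0.001] w 0.0220 f 30.0 ft [ 0.5 -0.1 -1.9]
W 7047 hub [0.6442 0.3077 0.2076] rect [642.6 345.7] [33. 89.] 2.5
W 656 hub [0.6463 0.2587 0.1854] rect [645.3 253.4] [19. 31.] 4.4
{'n': 449, 'rect': (0.6737, 0.0345), 'size': array([183.,  30.]), 'yaw': 0.1, 'top': array([0.6724, 0.0342, 0.1096]), 'zmin': np.float64(0.07)}
{'n': 480, 'rect': (0.675, -0.0953), 'size': array([ 34., 182.]), 'yaw': 0.2, 'top': array([ 0.675 , -0.0947,  0.1091]), 'zmin': np.float64(0.049)}
{'n': 463, 'rect': (0.6745, -0.0296), 'size': array([ 33., 181.]), 'yaw': 0.2, 'top': array([ 0.6754, -0.0302,  0.1096]), 'zmin': np.float64(0.054)}
{'n': 222, 'rect': (0.6503, 0.2397), 'size': array([64., 35.]), 'yaw': -88.3, 'top': array([0.647 , 0.2418, 0.1852]), 'zmin': np.float64(0.171)}
```

View pics/w5.png

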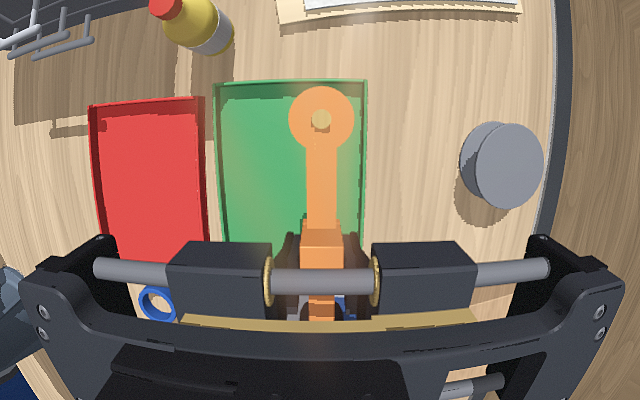

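>>> step_arm([
  [0,0,-0.05,0,0,0],
  [0,0,-0.05,0,0,0],
  [0,0,-0.03,0,0,0],
  [0,0,-0.009,0,0,0],
  [0,0,-0.002,0,0,0],
  [0,0,0,0,0,0],
])

```text
time: 35.33
position: [0.6457, 0.2992, 0.2265]
tool_rot: [0.694, 0.72, 0.001, 0.001]
ft_force: [-0.1, -0.1, -0.8]
grip_width: 0.022
grip_force: 30.0
```

>>> step_arm([
  [0,0,0,0,0,0],
  [0,0,0,0,0,0],
  [0,0,0,0,0,0],
], jaw=0.045)

```text
time: 35.7
position: [0.645, 0.2993, 0.2255]
tool_rot: [0.693, 0.72, 0.0, 0.0]
ft_force: [0.2, -0.0, 0.1]
grip_width: 0.0415
grip_force: 0.0
```

>>> step_arm([
  [0,0,0.05,0,0,0],
  [0,0,0.05,0,0,0],
  [0,0,0.043,0,0,0],
  [0.0028,-0.0263,0,0,0,8.8],
  [0.0028,-0.0263,0,0,0,8.8],
  [0.0028,-0.0263,0,0,0,8.8],
  [0.0028,-0.0263,0,0,0,8.8],
  [0.0028,-0.0263,0,0,0,8.8],
  [0.0028,-0.0263,0,0,0,8.8],
  [0.0028,-0.0263,0,0,0,8.8],
  [0.0028,-0.0263,0,0,0,8.8],
  [0.0028,-0.0263,0,0,0,8.8],
])

```text
time: 37.2
position: [0.67, 0.0617, 0.368]
tool_rot: [0.073, 0.997, 0.0, 0.0]
ft_force: [0.4, -0.1, 0.9]
grip_width: 0.0452
grip_force: 0.0
```

>>> step_arm([
  [0.0028,-0.0263,0,0,0,8.6],
  [0,0,-0.05,0,0,0],
  [0,0,0,0,0,0],
  [0,0,0,0,0,0],
])

```text
time: 37.7
position: [0.6732, 0.0365, 0.3187]
tool_rot: [-0.0, 1.0, -0.0, 0.001]
ft_force: [0.0, -0.6, -0.6]
grip_width: 0.0451
grip_force: 0.0
```

```bash
python3 - <<'E'
from h import *
print(state()[1]); wrotors(lo=0.095)
for r in rotors('top')[0]: print(r)
E
```

```text
t 37.70 pos [0.6732 0.0365 0.3187] yaw 90.0 tilt [ 0.001 -0.   ] w 0.0451 f 0.0 ft [ 0.  -0.6 -0.6]
W 923 hub [0.672  0.0367 0.1103] rect [672.   36.9] [21. 28.] 90.0
W 1203 hub [ 0.6739 -0.0933  0.1091] rect [663.9 -59.7] [31. 99.] 16.5
W 1180 hub [ 0.6738 -0.0279  0.1093] rect [657.4 -18.1] [32. 62.] 60.3
{'n': 481, 'rect': (0.6754, -0.0965), 'size': array([183.,  33.]), 'yaw': 0.2, 'top': array([ 0.6745, -0.0946,  0.1097]), 'zmin': np.float64(0.05)}
{'n': 259, 'rect': (0.629, -0.0284), 'size': array([90., 33.]), 'yaw': 0.0, 'top': array([ 0.6678, -0.0303,  0.1095]), 'zmin': np.float64(0.078)}
{'n': 333, 'rect': (0.591, 0.2341), 'size': array([304., 126.]), 'yaw': 85.0, 'top': array([0.6147, 0.2812, 0.1749]), 'zmin': np.float64(0.031)}
```

>>> step_arm([
  [0,0,-0.03,0,0,0],
  [0,0,-0.02,0,0,0],
  [0,0,-0.004,0,0,0],
  [0,0,0,0,0,0],
])

```text
time: 38.3
position: [0.6731, 0.0363, 0.264]
tool_rot: [0.0, 1.0, -0.0, 0.0]
ft_force: [0.4, -0.0, -0.3]
grip_width: 0.0453
grip_force: 0.0
```

>>> step_arm([
  [0,0,0,0,0,0],
  [0,0,0,0,0,0],
  [0,0,0,0,0,0],
  [0,0,0,0,0,0],
  [0,0,0.03,0,0,0],
  [0,0,0.05,0,0,0],
  [0,0,0.02,0,0,0],
], jaw=0.0)

```text
time: 39.17
position: [0.6735, 0.0362, 0.3668]
tool_rot: [0.0, 1.0, -0.0, 0.002]
ft_force: [0.5, -0.8, -1.2]
grip_width: 0.0216
grip_force: 30.0
```

>>> step_arm([
  [-0.0179,0.0204,0,0,0,-7.6],
  [-0.0179,0.0204,0,0,0,-7.6],
  [-0.0179,0.0204,0,0,0,-7.6],
  [-0.0179,0.0204,0,0,0,-7.6],
  [-0.0179,0.0204,0,0,0,-7.6],
  [-0.0179,0.0204,0,0,0,-7.6],
  [-0.0179,0.0204,0,0,0,-7.6],
  [-0.0179,0.0204,0,0,0,-7.6],
  [-0.0179,0.0204,0,0,0,-7.6],
  [-0.0179,0.0204,0,0,0,-7.6],
  [-0.0179,0.0204,0,0,0,-7.6],
  [-0.0179,0.0204,0,0,0,-7.6],
])

```text
time: 40.67
position: [0.4573, 0.2815, 0.3636]
tool_rot: [0.716, 0.698, -0.0, -0.0]
ft_force: [0.4, 0.2, -0.1]
grip_width: 0.0218
grip_force: 30.0
```

>>> step_arm([
  [0,0,0,0,0,0],
  [0,0,0,0,0,0],
])

```text
time: 40.92
position: [0.4584, 0.2808, 0.3637]
tool_rot: [0.714, 0.7, 0.0, 0.0]
ft_force: [-0.1, -0.5, -1.5]
grip_width: 0.022
grip_force: 30.0
```

```bash
python3 - <<'E'
from h import *
print(state()[1]); P,c=wrotors(lo=0.03)
z=P[...,2];hsv=cv2.cvtColor(c['pixels'],cv2.COLOR_BGR2HSV)
m=((hsv[...,0]<5)|(hsv[...,0]>174))&(hsv[...,1]>120)&(P[...,1]>.12)&(P[...,1]<.45)&(P[...,0]>.3)&(P[...,0]<.55)&(z>.012)&(z<.035)
p=P[m];print(len(p),np.percentile(p,[1,99],0).round(3).tolist(),cv2.minAreaRect((p[:,:2]*1000).astype(np.float32)))
E
```

```text
t 40.92 pos [0.4584 0.2808 0.3637] yaw -1.1 tilt [ 0.001 -0.   ] w 0.0220 f 30.0 ft [-0.1 -0.5 -1.5]
W 7076 hub [0.4586 0.2908 0.2079] rect [459.1 328.2] [88. 34.] 89.3
W 3176 hub [0.6453 0.3013 0.0649] rect [645.2 300.9] [ 36. 181.] 2.1
W 659 hub [0.4578 0.2438 0.1875] rect [456.7 236.4] [19. 35.] 0.4
1887 [[0.342, 0.214, 0.013], [0.506, 0.396, 0.024]] ((423.4337463378906, 302.09521484375), (187.74560546875, 164.7542724609375), 89.43798065185547)
```

>>> step_arm([
  [0,0,-0.05,0,0,0],
  [0,0,-0.05,0,0,0],
  [0,0,-0.03,0,0,0],
  [0,0,-0.009,0,0,0],
  [0,0,-0.002,0,0,0],
  [0,0,0,0,0,0],
])

```text
time: 41.72
position: [0.459, 0.2811, 0.2238]
tool_rot: [0.715, 0.699, 0.002, 0.001]
ft_force: [0.8, 0.4, -0.9]
grip_width: 0.0215
grip_force: 30.0
```

>>> step_arm([
  [0,0,0,0,0,0],
  [0,0,0,0,0,0],
  [0,0,0,0,0,0],
  [0,0,0.05,0,0,0],
  [0,0,0.05,0,0,0],
  [0,0,0.043,0,0,0],
], jaw=0.045)

```text
time: 42.48
position: [0.458, 0.281, 0.3676]
tool_rot: [0.715, 0.7, 0.0, 0.0]
ft_force: [0.9, 0.9, -0.1]
grip_width: 0.0449
grip_force: 0.0
```

>>> step_arm([
  [0.018,-0.0258,0,0,0,7.6],
  [0.018,-0.0258,0,0,0,7.6],
  [0.018,-0.0258,0,0,0,7.6],
  [0.018,-0.0258,0,0,0,7.6],
  [0.018,-0.0258,0,0,0,7.6],
  [0.018,-0.0258,0,0,0,7.6],
  [0.018,-0.0258,0,0,0,7.6],
  [0.018,-0.0258,0,0,0,7.6],
  [0.018,-0.0258,0,0,0,7.6],
  [0.018,-0.0258,0,0,0,7.6],
  [0.018,-0.0258,0,0,0,7.6],
  [0.018,-0.0258,0,0,0,7.5],
])

```text
time: 43.98
position: [0.6744, -0.0294, 0.3656]
tool_rot: [-0.001, 1.0, 0.0, -0.0]
ft_force: [0.0, -0.2, 0.0]
grip_width: 0.0454
grip_force: 0.0
```

>>> step_arm([
  [0,0,-0.05,0,0,0],
  [0,0,0,0,0,0],
  [0,0,0,0,0,0],
])

```text
time: 44.35
position: [0.6742, -0.0283, 0.3165]
tool_rot: [0.001, 1.0, -0.0, 0.0]
ft_force: [0.8, 0.0, -0.5]
grip_width: 0.0449
grip_force: 0.0
```

```bash
python3 - <<'E'
from h import *
print(state()[1]); wrotors(lo=0.095)
for r in rotors('top')[0]: print(r)
E
```

```text
t 44.35 pos [ 0.6742 -0.0283  0.3165] yaw 89.9 tilt [ 0. -0.] w 0.0449 f 0.0 ft [ 0.8  0.  -0.5]
W 1259 hub [ 0.6713 -0.0937  0.1092] rect [657.5 -83.5] [32. 62.] 58.1
W 1462 hub [ 0.6749 -0.039   0.11  ] rect [674.9 -39.3] [21. 29.] 89.5
{'n': 254, 'rect': (0.6298, -0.0967), 'size': array([31., 93.]), 'yaw': -1.1, 'top': array([ 0.6677, -0.0962,  0.1082]), 'zmin': np.float64(0.073)}
{'n': 97, 'rect': (0.6439, 0.3744), 'size': array([28., 33.]), 'yaw': -7.1, 'top': array([0.6438, 0.3735, 0.0423]), 'zmin': np.float64(0.033)}
```

>>> step_arm([
  [0,-0.0108,0,0,0,0],
  [0,0,-0.03,0,0,0],
  [0,0,-0.018,0,0,0],
  [0,0,-0.004,0,0,0],
  [0,0,0,0,0,0],
])

```text
time: 45.08
position: [0.6743, -0.0395, 0.2639]
tool_rot: [0.001, 1.0, -0.0, 0.0]
ft_force: [-0.2, 0.7, 1.1]
grip_width: 0.0449
grip_force: 0.0
```

>>> step_arm([
  [0,0,0,0,0,0],
  [0,0,0,0,0,0],
  [0,0,0,0,0,0],
  [0,0,0,0,0,0],
  [0,0,0.03,0,0,0],
  [0,0,0.05,0,0,0],
  [0,0,0.02,0,0,0],
], jaw=0.0)

```text
time: 45.95
position: [0.6747, -0.0394, 0.3667]
tool_rot: [0.001, 1.0, -0.0, 0.002]
ft_force: [-0.1, 0.4, -1.0]
grip_width: 0.022
grip_force: 29.7
```

```bash
python3 - <<'E'
from h import *
print(state()[1]); P,c=wrotors(lo=0.05,save='pics/w6.png')
E
```

```text
t 45.95 pos [ 0.6747 -0.0394  0.3667] yaw 89.9 tilt [ 0.004 -0.001] w 0.0220 f 29.7 ft [-0.1  0.4 -1. ]
W 439 hub [0.4595 0.2804 0.0661] rect [459.7 280.8] [31. 23.] 89.8
W 3832 hub [ 0.6671 -0.038   0.2114] rect [628.7 -39.9] [31. 88.] 86.6
W 3083 hub [ 0.6748 -0.094   0.1104] rect [650.1 -83.1] [133.  51.] 3.2
W 389 hub [0.6454 0.2994 0.0656] rect [645.2 299.9] [22. 30.] 2.1
W 705 hub [ 0.651  -0.0381  0.2813] rect [693.3 -37.9] [20. 86.] 88.4
```

View pics/w6.png

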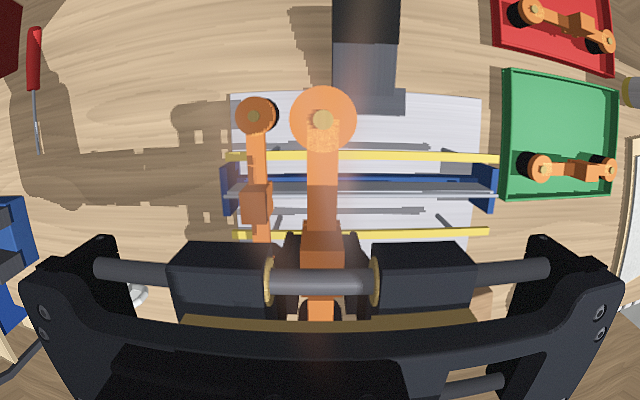

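>>> step_arm([
  [-0.0238,0.0268,0,0,0,-7.6],
  [-0.0238,0.0268,0,0,0,-7.6],
  [-0.0238,0.0268,0,0,0,-7.6],
  [-0.0238,0.0268,0,0,0,-7.6],
  [-0.0238,0.0268,0,0,0,-7.6],
  [-0.0238,0.0268,0,0,0,-7.6],
  [-0.0238,0.0268,0,0,0,-7.6],
  [-0.0238,0.0268,0,0,0,-7.6],
  [-0.0238,0.0268,0,0,0,-7.6],
  [-0.0238,0.0268,0,0,0,-7.6],
  [-0.0238,0.0268,0,0,0,-7.6],
  [-0.0238,0.0268,0,0,0,-7.6],
])

```text
time: 47.5
position: [0.3873, 0.2828, 0.363]
tool_rot: [0.717, 0.697, -0.001, -0.0]
ft_force: [-0.8, 0.1, -2.1]
grip_width: 0.0219
grip_force: 29.7
```

>>> step_arm([
  [0,0,-0.04,0,0,0],
  [0,0,0,0,0,0],
  [0,0,0,0,0,0],
])

```text
time: 47.88
position: [0.3888, 0.2821, 0.3239]
tool_rot: [0.715, 0.699, -0.0, -0.0]
ft_force: [0.5, 0.2, -1.8]
grip_width: 0.0218
grip_force: 29.7
```

```bash
python3 - <<'E'
from h import *
print(state()[1]); P,c=wrotors(lo=0.03)
E
```

```text
t 47.88 pos [0.3888 0.2821 0.3239] yaw -1.3 tilt [-0. -0.] w 0.0218 f 29.7 ft [ 0.5  0.2 -1.8]
W 7402 hub [0.389  0.2914 0.1686] rect [390.5 329.8] [89. 34.] 89.2
W 2786 hub [0.6428 0.3015 0.0665] rect [601.2 334.6] [144. 212.] 62.7
W 3608 hub [0.4586 0.2821 0.0655] rect [441.2 308.1] [131.  64.] 84.5
W 710 hub [0.3883 0.2691 0.1695] rect [387.  246.2] [48. 21.] 87.0
```

Lower to about 0.223, release and go for the last arm.

>>> step_arm([
  [0,0,-0.05,0,0,0],
  [0,0,-0.04,0,0,0],
  [0,0,-0.009,0,0,0],
  [0,0,-0.002,0,0,0],
  [0,0,0,0,0,0],
])

```text
time: 48.55
position: [0.389, 0.2823, 0.2241]
tool_rot: [0.715, 0.699, 0.001, 0.001]
ft_force: [-0.1, -0.2, -1.1]
grip_width: 0.0217
grip_force: 29.9
```

>>> step_arm([
  [0,0,0,0,0,0],
  [0,0,0,0,0,0],
  [0,0,0,0,0,0],
  [0,0,0.05,0,0,0],
  [0,0,0.05,0,0,0],
  [0,0,0.043,0,0,0],
], jaw=0.045)

```text
time: 49.3
position: [0.3884, 0.2822, 0.3675]
tool_rot: [0.715, 0.699, 0.0, 0.0]
ft_force: [1.5, 0.3, -0.1]
grip_width: 0.0448
grip_force: 0.0
```

>>> step_arm([
  [0.0238,-0.0313,0,0,0,7.6],
  [0.0238,-0.0313,0,0,0,7.6],
  [0.0238,-0.0313,0,0,0,7.6],
  [0.0238,-0.0313,0,0,0,7.6],
  [0.0238,-0.0313,0,0,0,7.6],
  [0.0238,-0.0313,0,0,0,7.6],
  [0.0238,-0.0313,0,0,0,7.6],
  [0.0238,-0.0313,0,0,0,7.6],
  [0.0238,-0.0313,0,0,0,7.6],
  [0.0238,-0.0313,0,0,0,7.6],
  [0.0238,-0.0313,0,0,0,7.6],
  [0.0238,-0.0313,0,0,0,7.6],
])

```text
time: 50.8
position: [0.6746, -0.0944, 0.3655]
tool_rot: [-0.001, 1.0, 0.0, -0.0]
ft_force: [0.7, 0.9, 0.4]
grip_width: 0.0452
grip_force: 0.0
```

>>> step_arm([
  [0,0,-0.05,0,0,0],
  [0,0,0,0,0,0],
  [0,0,0,0,0,0],
])

```text
time: 51.18
position: [0.6742, -0.0931, 0.3165]
tool_rot: [0.001, 1.0, -0.0, 0.0]
ft_force: [0.5, 0.5, 0.5]
grip_width: 0.0446
grip_force: 0.0
```

```bash
python3 - <<'E'
from h import *
print(state()[1]); wrotors(lo=0.05)
for r in rotors('top')[0]: print(r)
E
```

```text
t 51.17 pos [ 0.6742 -0.0931  0.3165] yaw 89.9 tilt [ 0. -0.] w 0.0446 f 0.0 ft [0.5 0.5 0.5]
W 367 hub [0.458  0.2771 0.0651] rect [447.9 283.5] [33. 53.] 73.8
W 2338 hub [ 0.6746 -0.0951  0.1099] rect [650.5 -97.2] [127.  20.] 4.7
W 755 hub [ 0.7512 -0.0939  0.0857] rect [707.8 -97.9] [115.  33.] 5.5
{'n': 286, 'rect': (0.6463, 0.3342), 'size': array([ 33., 108.]), 'yaw': -88.6, 'top': array([0.6453, 0.2989, 0.0659]), 'zmin': np.float64(0.033)}
{'n': 201, 'rect': (0.4618, 0.3301), 'size': array([32., 79.]), 'yaw': 89.7, 'top': array([0.4601, 0.2918, 0.0661]), 'zmin': np.float64(0.035)}
{'n': 208, 'rect': (0.3946, 0.3344), 'size': array([33., 79.]), 'yaw': 88.8, 'top': array([0.3917, 0.2965, 0.0637]), 'zmin': np.float64(0.035)}
```

>>> step_arm([
  [0,-0.0015,-0.03,0,0,0],
  [0,0,-0.018,0,0,0],
  [0,0,-0.004,0,0,0],
  [0,0,0,0,0,0],
])

```text
time: 51.78
position: [0.6743, -0.0948, 0.2641]
tool_rot: [0.001, 1.0, -0.0, 0.0]
ft_force: [-0.7, -0.3, 0.1]
grip_width: 0.045
grip_force: 0.0
```

>>> step_arm([
  [0,0,0,0,0,0],
  [0,0,0,0,0,0],
  [0,0,0,0,0,0],
  [0,0,0,0,0,0],
  [0,0,0.03,0,0,0],
  [0,0,0.05,0,0,0],
  [0,0,0.02,0,0,0],
], jaw=0.0)

```text
time: 52.65
position: [0.6747, -0.0951, 0.3668]
tool_rot: [0.001, 1.0, -0.001, 0.002]
ft_force: [0.8, -0.5, -0.7]
grip_width: 0.0215
grip_force: 30.0
```

>>> step_arm([
  [-0.0083,0.0326,0,0,0,-7.3],
  [-0.0083,0.0326,0,0,0,-7.3],
  [-0.0083,0.0326,0,0,0,-7.3],
  [-0.0083,0.0326,0,0,0,-7.3],
  [-0.0083,0.0326,0,0,0,-7.3],
  [-0.0083,0.0326,0,0,0,-7.3],
  [-0.0083,0.0326,0,0,0,-7.3],
  [-0.0083,0.0326,0,0,0,-7.3],
  [-0.0083,0.0326,0,0,0,-7.3],
  [-0.0083,0.0326,0,0,0,-7.3],
  [-0.0083,0.0326,0,0,0,-7.3],
  [-0.0083,0.0326,0,0,0,-7.3],
])

```text
time: 54.15
position: [0.5739, 0.2973, 0.3634]
tool_rot: [0.694, 0.72, -0.0, -0.0]
ft_force: [0.6, 0.3, -1.2]
grip_width: 0.0216
grip_force: 30.0
```

>>> step_arm([
  [0,0,-0.04,0,0,0],
  [0,0,0,0,0,0],
  [0,0,0,0,0,0],
])

```text
time: 54.52
position: [0.5749, 0.296, 0.3242]
tool_rot: [0.693, 0.721, 0.0, 0.0]
ft_force: [0.3, 1.0, -0.4]
grip_width: 0.0217
grip_force: 30.0
```

```bash
python3 - <<'E'
from h import *
print(state()[1]); P,c=wrotors(lo=0.03)
E
```

```text
t 54.52 pos [0.5749 0.296  0.3242] yaw 2.3 tilt [0. 0.] w 0.0217 f 30.0 ft [ 0.3  1.  -0.4]
W 6877 hub [0.5743 0.3057 0.1685] rect [572.3 343.6] [34. 88.] 1.2
W 3590 hub [0.6456 0.3013 0.0658] rect [626.2 325.5] [133.  64.] 87.5
W 3348 hub [0.3905 0.2854 0.0652] rect [392.8 297.4] [157.  34.] 89.7
W 3252 hub [0.4598 0.2821 0.0655] rect [459.7 311.3] [121.  34.] 87.8
W 701 hub [0.5752 0.284  0.1702] rect [576.3 260.5] [21. 48.] 2.8
```

>>> step_arm([
  [0,0,-0.05,0,0,0],
  [0,0,-0.04,0,0,0],
  [0,0,-0.009,0,0,0],
  [0,0,-0.002,0,0,0],
  [0,0,0,0,0,0],
])

```text
time: 55.2
position: [0.5755, 0.2964, 0.2247]
tool_rot: [0.693, 0.721, 0.002, 0.001]
ft_force: [0.5, -0.0, -1.0]
grip_width: 0.0217
grip_force: 30.0
```

>>> step_arm([
  [0,0,0,0,0,0],
  [0,0,0,0,0,0],
  [0,0,0,0,0,0],
  [0,0,0.05,0,0,0],
  [0,0,0.05,0,0,0],
  [0,0,0.045,0,0,0],
  [0,-0.05,0.01,0,0,0],
  [0,-0.05,0.01,0,0,0],
  [0,-0.05,0.01,0,0,0],
  [0,-0.05,0,0,0,0],
  [0,-0.05,0,0,0,0],
  [0,-0.05,0,0,0,0],
], jaw=0.045)

```text
time: 56.7
position: [0.5742, -0.0053, 0.3981]
tool_rot: [0.693, 0.721, 0.0, 0.0]
ft_force: [0.9, 0.9, -0.8]
grip_width: 0.0451
grip_force: 0.0
```

>>> step_arm([
  [0,-0.05,0,0,0,0],
  [0,-0.05,0,0,0,0],
  [0,-0.05,0,0,0,0],
  [0,-0.05,0,0,0,0],
  [0,0,0,0,0,0],
])

```text
time: 57.32
position: [0.5744, -0.2075, 0.3979]
tool_rot: [0.695, 0.719, -0.0, 0.001]
ft_force: [-0.7, 0.0, -0.6]
grip_width: 0.045
grip_force: 0.0
```

```bash
python3 - <<'E'
from h import *
print(state()[1])
o,c,P=rotors('top')
for r in o: print(r)
cv2.imwrite('pics/t2.png',c['pixels'])
print('pad z',np.median(P[170:180,312:326,2]))
E
```

```text
t 57.33 pos [ 0.5744 -0.2075  0.3979] yaw 2.0 tilt [ 0.001 -0.002] w 0.0450 f 0.0 ft [-0.7  0.  -0.6]
{'n': 493, 'rect': (0.646, 0.2979), 'size': array([ 33., 180.]), 'yaw': -87.8, 'top': array([0.6452, 0.299 , 0.0656]), 'zmin': np.float64(0.031)}
{'n': 508, 'rect': (0.576, 0.2953), 'size': array([ 35., 179.]), 'yaw': -87.6, 'top': array([0.5761, 0.296 , 0.0654]), 'zmin': np.float64(0.03)}
{'n': 441, 'rect': (0.4336, 0.2248), 'size': array([293.,  81.]), 'yaw': 87.6, 'top': array([0.4595, 0.2789, 0.0658]), 'zmin': np.float64(0.032)}
{'n': 406, 'rect': (0.3732, 0.2427), 'size': array([268.,  51.]), 'yaw': 86.9, 'top': array([0.3891, 0.2834, 0.0664]), 'zmin': np.float64(0.032)}
pad z 0.8339313767403995
```

View pics/t2.png

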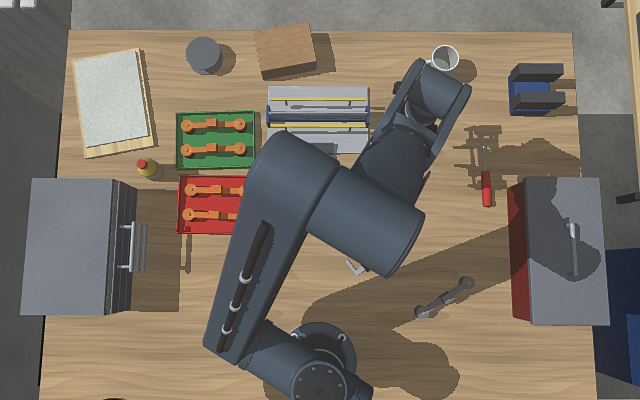

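Two arms lie flat in the green tray at (213,124) and (213,149). Two lie in the red tray at about (215,190) and (215,215), with hub tops at 0.066, which is resting height. The gripper is clear, so I'm handing in.

```bash
python3 -c "
from h import *
print(hand_in())"
```

```text
the job is handed in; nothing more can be done
None
```

I tested all four rotor arms on the balance stand and handed the job in: the two that stayed level are flat in the green tray, the two that tipped are flat in the red tray. The hand-in call returned no verdict.

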